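Load and lock the modelling-tool caddy

ROBOT

A 6-joint arm with a two-finger parallel gripper is mounted at the origin on the work surface. World frame = base frame: x ahead of the robot, y to its left, z up, the work surface at z = 0. Lengths are in m, angles in rad, forces in N, time in s.
With the tool pointing down it reaches from about 0.275 to 0.85 m from the base axis. Payload 5.2 kg.
Tool frame: the origin (TCP) lies at the very end of the fingers, on their centre line; the grasp point (between the pads) lies 19 mm behind it; z points along the fingers, y is the line along which they close (so a half turn about z gives the same grasp; the last joint's range is limited). The gripper opens to 85 mm and grips with 20 to 120 N. Pads are 22 mm wide; open, the fingers measure 114 mm over their backs; the gripper's body (76 mm by 85 mm) begins 54 mm behind the grasp point. The pads swing forward as they close: fully open they stand 13 mm farther back than shut.
Start: joints at [-1.476, 0.259, 1.535, -0, 1.348, -0.203], TCP at [0.161, -0.526, 0.231] pointing down, gripper open.
Joint ranges: [-3.14, 3.14], [-0.91, 2.08], [0.19, 2.58], [-1.22, 4.36], [0.22, 2.71], [-3.12, 3.12]. Speed limits (rad/s): [2.57, 2.57, 3.14, 3.14, 3.14, 3.14].

INTERFACE

Orientations are given as a unit quaternion [w, x, y, z].
In Python, from station import ctrl gives the robot as it stands. The module is installed in compiled form; this text tells all that it offers.
- The arm moves only by the tool servo_tool, never from a script. Its argument "motion" is a list of rows, each an object of numbers: "tx", "ty", "tz": the shift along the tool's x, y, z in cm; "twist": the turn about the tool's z in degrees. In form: [{"tx": .., "ty": .., "tz": .., "twist": ..}, ...]. A call has 1 to 10 rows; each row shifts and turns the commanded pose from where the row before left it, along the tool's axes as they then stand; what a row does not reach is not made up. A row lasts 1/8 s, in which the tool goes at most 62.5 mm and 10.7 degrees, less where a joint would pass 70% of its speed; a pose out of reach is approached as far as the arm can. A call with a gripper value outside its range is refused whole. "fingers" is the finger opening in cm, from 0 to 8.54, set as the call begins (left out, the last holds). The fingers move at their own pace and stop on an object; "force" is the grip in N (left out, the last holds). Time passes only in rows, so rows that do not move let the fingers close. It gives the time, the measured TCP pose, the force, the opening and the grip force at its end, in the units of the state.
- ctrl.get_state(): the state, without advancing time (a new reading comes with each control period).
- ctrl.get_image(name): name is "scene" or "side" or "wrist"; returns a dict with "img" (420x560x3 uint8, blue, green, red), "depth" (420x560 float32, m along the optical axis (not along the pixel's ray), 0 where there is no reading), "fx", "fy", "cx", "cy" (pixels), "k1" (the pictures are not rectified: a ray, as slopes to the right and down, at radius r is drawn at 1 + k1 r^2 times it, then the intrinsics apply), "world_from_camera" (4x4, takes a point from camera to world coordinates); the wrist camera has in their place "T_tool_cam" (4x4, takes a point from camera to tool coordinates, whose origin is the TCP and whose axes are the flange's). Camera axes: x right, y down, z forward; pixel columns grow to the right and rows downward; lengths in m; the calibration is good to about 2 mm. A picture is of the moment at which its call begins: read the wrist's pose just before it.
- ctrl.finish_job(): hands the job in; it is judged then, once.
The state is a dict: "time": time; "qpos": joint angles; "qd": joint speeds; "effort": joint torques, N m; "position": TCP position; "ee_rot": TCP orientation; "contact_force": force on the tool from outside, world axes, zero at the start; "ft_torque": the same for the moment, N m; "finger_gap": finger opening in m; "gripper_force": force on a finger pad.
Only numpy, scipy, OpenCV 4.12 (cv2) and the standard library are available. Lean on these libraries where they do the work, as an engineer would, in place of code of your own. Each camera call takes 0.05 s, during which the arm holds its last target. There are 200 camera calls.

TASK

Get the tool caddy ready to be wheeled away: first stand every loose modelling tool upright in the caddy's cups, handle down and blade up. Then take the red locking pin from its stand and put it through the eye of the caddy's yellow lug, fully home, and last turn the lock knob clockwise until it clicks past its detent to the green dot. Leave everything else on the table where it is.

Things in the scene. Friction and masses are not known exactly. Their poses are not given: they have to be found in the camera images.
- spatula: Loose modelling tool, may be absent: pale wooden handle, flat steel blade 24 mm wide. Handle 28 x 28 x 120 mm, blade 68 mm long, 188 mm over all, about 140 g, balanced within 25 mm of mid-handle. Starts lying flat, blade roughly away from the robot. Origin on its axis at mid-handle; x points along it from handle to blade.
- spatula_butt (a point): Centre of the handle's end face of the spatula, 60 mm from its origin along -x.
- rasp: Loose modelling tool, may be absent: orange plastic handle, dark rasp blade 14 mm wide. Handle 28 x 28 x 120 mm, blade 68 mm long, 188 mm over all, about 140 g, balanced within 25 mm of mid-handle. Starts lying flat, blade roughly away from the robot. Origin on its axis at mid-handle; x points along it from handle to blade.
- rasp_butt (a point): Centre of the handle's end face of the rasp, 60 mm from its origin along -x.
- gouge: Loose modelling tool, may be absent: dark wooden handle, round steel shank 12 mm thick. Handle 28 x 28 x 120 mm, blade 68 mm long, 188 mm over all, about 140 g, balanced within 25 mm of mid-handle. Starts lying flat, blade roughly away from the robot. Origin on its axis at mid-handle; x points along it from handle to blade.
- gouge_butt (a point): Centre of the handle's end face of the gouge, 60 mm from its origin along -x.
- scraper: Loose modelling tool, may be absent: green plastic handle, steel shank ending in a small 34 mm wide crosswise blade. Handle 28 x 28 x 120 mm, blade 68 mm long, 188 mm over all, about 140 g, balanced within 25 mm of mid-handle. Starts lying flat, blade roughly away from the robot. Origin on its axis at mid-handle; x points along it from handle to blade.
- scraper_butt (a point): Centre of the handle's end face of the scraper, 60 mm from its origin along -x.
- cup0_floor (a point): Centre of the inner floor of cup 0 of the caddy (floor 10 mm above the table). Round aluminium cup, inner diameter 54 mm, outer 60 mm, mouth 65 mm above this floor; the cups stand in a row 88 mm apart on the caddy's fixed blue deck plate.
- cup1_floor (a point): Centre of the inner floor of cup 1 of the caddy (floor 10 mm above the table). Round aluminium cup, inner diameter 54 mm, outer 60 mm, mouth 65 mm above this floor; the cups stand in a row 88 mm apart on the caddy's fixed blue deck plate.
- cup2_floor (a point): Centre of the inner floor of cup 2 of the caddy (floor 10 mm above the table). Round aluminium cup, inner diameter 54 mm, outer 60 mm, mouth 65 mm above this floor; the cups stand in a row 88 mm apart on the caddy's fixed blue deck plate.
- cup3_floor (a point): Centre of the inner floor of cup 3 of the caddy (floor 10 mm above the table). Round aluminium cup, inner diameter 54 mm, outer 60 mm, mouth 65 mm above this floor; the cups stand in a row 88 mm apart on the caddy's fixed blue deck plate.
- caddy: Tool caddy, fixed: blue deck plate 85 x 460 x 6 mm lying across the near part of the table, with four cups in a row along its y axis and a yellow lug at its -y end. Origin on the table under the plate; z up, y along the row of cups, x away from the robot.
- lug_eye (a point): Centre of the eye (19 mm round hole, chamfered) at the upper face of the yellow lug: a level plate 60 x 60 x 12 mm, top 80 mm above the table, on two 6 mm walls at its -x and +x sides (axes as the caddy's); free space under it. 121 mm from the nearest cup's axis.
- pin: Loose locking pin, about 100 g: steel shank 14 mm thick, 65 mm long, chamfered foot; red collar 32 mm across from 65 to 71 mm; red round grip 24 mm thick up to 106 mm. Origin at the foot on the axis; z towards the grip. Starts upright in a fixed wooden stand 64 x 64 x 75 mm (19 mm through hole), collar resting on its top. Home in the eye, the collar rests on the lug.
- knob_grip (a point): Grip point of the black lock knob, on its vertical axis 78 mm above the table: an upright bar 60 mm long (this point's x), 16 mm thick (y), from 58 to 93 mm above the table; the point turns with it. It sits on a fixed grey housing 100 x 100 x 50 mm; a red dot marks unlocked, a green dot locked.
- lock_knob (a joint): Angle of the lock knob, rad: near 0 is unlocked, grows clockwise seen from above, stop at 1.30 (locked). A detent spring resists with about 0.2 N m at first and throws the knob back if let go early; past 0.65 it snaps onwards by itself to the stop.
- bowl: Bystander, loose, to be left alone: black plastic bowl, 120 mm across. Origin under its centre.
- jar: Bystander, loose, to be left alone: amber jar, 64 mm across and 80 mm high. Origin under its centre.
- plaster_block: Bystander, loose, to be left alone: plaster block, 70 x 50 x 30 mm. Origin under its centre.
- sample_tile: Bystander, loose, to be left alone: terracotta sample tile, 50 x 50 x 14 mm. Origin under its centre.
- clay_wedge: Bystander, loose, to be left alone: white wedge block, 45 x 45 x 20 mm. Origin under its centre.
- tape_roll: Bystander, loose, to be left alone: roll of tape lying flat, 90 mm across, 25 mm high. Origin under its centre.
- plaster_cone: Bystander, loose, to be left alone: plaster cone, 70 mm across, 95 mm high. Origin under its centre.
Things that resemble listed ones, but are neither listed nor needed, are in the scene too. Of the things that look like the rasp, the smaller one is meant.

How it is judged:
On the way, in this order (a step that is already met when the one before it is completed fails the run):
1. every tool stands in a cup, handle down ((distance between spatula_butt and cup0_floor below 0.034 m or distance between spatula_butt and cup1_floor below 0.034 m or distance between spatula_butt and cup2_floor below 0.034 m or distance between spatula_butt and cup3_floor below 0.034 m) and angle between each of spatula, rasp, gouge, scraper's own x axis and vertical below 0.45 rad and (distance between rasp_butt and cup0_floor below 0.034 m or distance between rasp_butt and cup1_floor below 0.034 m or distance between rasp_butt and cup2_floor below 0.034 m or distance between rasp_butt and cup3_floor below 0.034 m) and (distance between gouge_butt and cup0_floor below 0.034 m or distance between gouge_butt and cup1_floor below 0.034 m or distance between gouge_butt and cup2_floor below 0.034 m or distance between gouge_butt and cup3_floor below 0.034 m) and (distance between scraper_butt and cup0_floor below 0.034 m or distance between scraper_butt and cup1_floor below 0.034 m or distance between scraper_butt and cup2_floor below 0.034 m or distance between scraper_butt and cup3_floor below 0.034 m)), for 0.2 s.
2. the pin is fully home through the lug's eye (horizontal distance between lug_eye and pin below 0.008 m and z of pin in the frame of lug_eye below -0.059 m and angle between pin's own z axis and vertical below 0.12 rad), for 0.2 s.
3. the lock knob is past its detent (value of joint lock_knob above 1.15 rad), for 0.2 s.
At the end, for the whole second after the job is handed in: Every tool present has its handle end on a cup's floor (its centre within 34 mm of the floor's centre) with the blade up, leaning less than 0.45 rad, at rest; the pin is upright through the lug's eye, its foot at least 59 mm under the lug's top face; the lock knob is past 1.15 rad (all of step 1 and all of step 2 and linear speed of each of spatula, rasp, gouge, scraper, pin below 0.03 m/s and value of joint lock_knob above 1.15 rad); the robot touches nothing.
It fails at once if a bystander (bowl, jar, plaster block, tile, white block, tape roll or plaster cone) is moved more than 40 mm (distance of any of bowl, jar, plaster_block, sample_tile, clay_wedge, tape_roll, plaster_cone from where it was at the start of the episode above 0.04 m).
Of spatula, rasp, gouge, scraper only 3 to 4 are there at a start; the rules pass over those that are not, and their reading is None.
At some moment in a run one of spatula, rasp, gouge, scraper may be knocked a few centimetres aside while the robot is not near it.
It also fails if it takes over 210 s, if anything falls off the work surface, if the arm or the gripper's body presses on something with over 40 N, if the wrist force passes 120 N, or if a joint passes its speed limit or range.

## Working session

There is one attempt and no reset: what is moved stays moved. The work goes in short steps, Python scripts to look and compute and a tool call to move; the robot and the scene stay as the last step left them, time stands still between calls to the robot, and variables do not carry over. Pictures are saved under pics/ and viewed, at most 14 in all, crops included, and the job is handed in when it is done.

Besides the shell and the picture viewer there is one more tool, called after "Request:" by a JSON object that holds its "fn" and its "kwargs". servo_tool: Moves the arm, as the interface text tells. Its arguments: {"type":"object","properties":{"motion":{"type":"array","items":{"type":"object","properties":{"tx":{"type":"number"},"ty":{"type":"number"},"tz":{"type":"number"},"twist":{"type":"number"}}}},"fingers":{"type":"number"},"force":{"type":"number"}},"required":["motion"]}

```bash
mkdir -p pics; cat > h.py <<'E'
import numpy as np, cv2
from station import ctrl
from scipy.spatial.transform import Rotation as R
def quat(q): return R.from_quat([q[1],q[2],q[3],q[0]]).as_matrix()
def tool():
    s=ctrl.get_state(); T=np.eye(4); T[:3,:3]=quat(s['ee_rot']); T[:3,3]=s['position']; return T
def grab(n,save=None):
    T=tool(); d=ctrl.get_image(n); d=dict(d)
    d['T']=np.array(d['world_from_camera']) if n!='wrist' else T@np.array(d['T_tool_cam'])
    if save: cv2.imwrite('pics/'+save,d['img'])
    return d
def K(d): return np.array([[d['fx'],0,d['cx']],[0,d['fy'],d['cy']],[0,0,1]])
def slopes(d,uv):
    uv=np.atleast_2d(np.array(uv,float)); return cv2.undistortPoints(uv[:,None],K(d),np.array([d['k1'],0,0,0]),None,None,None)[:,0] if 0 else _und(d,uv)
def _und(d,uv):
    p=(uv-[d['cx'],d['cy']])/[d['fx'],d['fy']]; q=p.copy()
    for _ in range(30): q=p/(1+d['k1']*(q**2).sum(1,keepdims=True))
    return q
def ray(d,uv):
    q=slopes(d,uv); v=np.c_[q,np.ones(len(q))]@d['T'][:3,:3].T
    return d['T'][:3,3],v
def onz(d,uv,z):
    o,v=ray(d,uv); return o+v*((z-o[2])/v[:,2:])
def pts(d,mask=None):
    h,w=d['depth'].shape; vv,uu=np.mgrid[:h,:w]
    m=d['depth']>0
    if mask is not None: m&=mask>0
    uv=np.c_[uu[m],vv[m]].astype(float); q=_und(d,uv); z=d['depth'][m][:,None]
    return uv,np.c_[q*z,z]@d['T'][:3,:3].T+d['T'][:3,3]
def proj(d,P):
    P=np.atleast_2d(P); c=(P-d['T'][:3,3])@d['T'][:3,:3]; q=c[:,:2]/c[:,2:]
    q=q*(1+d['k1']*(q**2).sum(1,keepdims=True)); return q*[d['fx'],d['fy']]+[d['cx'],d['cy']]
def tri(d1,u1,d2,u2):
    o1,v1=ray(d1,u1);o2,v2=ray(d2,u2);v1=v1[0]/np.linalg.norm(v1);v2=v2[0]/np.linalg.norm(v2)
    s=np.linalg.lstsq(np.c_[v1,-v2],o2-o1,rcond=None)[0]; a=o1+v1*s[0];b=o2+v2*s[1]
    return (a+b)/2,np.linalg.norm(a-b)
E
python3 - <<'E'
from h import *
s=ctrl.get_state(); print(s)
for n in ['scene','side','wrist']:
    d=grab(n,n+'0.png'); print(n,d['T'].round(3).tolist(),d['fx'],d['k1'])
    if n=='wrist': print(np.array(d['T_tool_cam']).round(3))
E
```

```text
{'time': 0.0, 'qpos': array([-1.47577598e+00,  2.59372737e-01,  1.53610511e+00,  1.83241719e-06,
        1.34802142e+00, -2.02808408e-01]), 'qd': array([ 1.21191261e-03, -4.27643347e-04, -8.38283826e-04, -8.56717272e-04,
       -6.19558035e-06, -5.89175610e-05]), 'effort': array([-1.69333402e-03, -4.46035981e+01, -2.90576452e+01, -2.79898213e-04,
        1.16152817e-02,  2.15102496e-06]), 'position': array([ 0.16136073, -0.52522712,  0.23044987]), 'ee_rot': array([-9.51873113e-04,  9.88932309e-01,  1.48364344e-01,  5.22446775e-05]), 'contact_force': array([ 0.22633824, -0.8687073 ,  0.02780375]), 'ft_torque': array([-0.01043133,  0.00919866, -0.00217257]), 'gripper_force': 0.0, 'finger_gap': 0.08559393614610883}
scene [[-0.366, 0.688, -0.626, 1.482], [0.931, 0.281, -0.234, 0.388], [0.015, -0.669, -0.743, 1.309], [0.0, 0.0, 0.0, 1.0]] 544.8663994750515 -0.12719959305504622
side [[0.927, -0.217, 0.307, 0.056], [-0.376, -0.537, 0.755, -0.983], [0.001, -0.815, -0.579, 0.851], [0.0, 0.0, 0.0, 1.0]] 441.78241020968557 -0.017513348205561843
wrist [[0.293, -0.922, -0.252, 0.224], [-0.956, -0.283, -0.074, -0.507], [-0.003, 0.263, -0.965, 0.375], [0.0, 0.0, 0.0, 1.0]] 303.16227116546844 0.01518448708694655
[[-0.    -0.965 -0.263  0.065]
 [ 1.    -0.    -0.001  0.001]
 [ 0.001 -0.263  0.965 -0.144]
 [ 0.     0.     0.     1.   ]]
```

View pics/scene0.png

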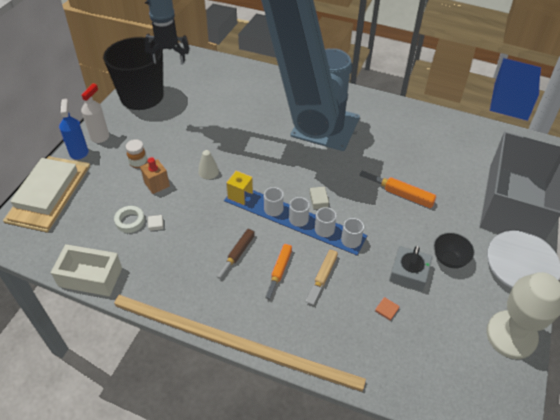

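View pics/side0.png

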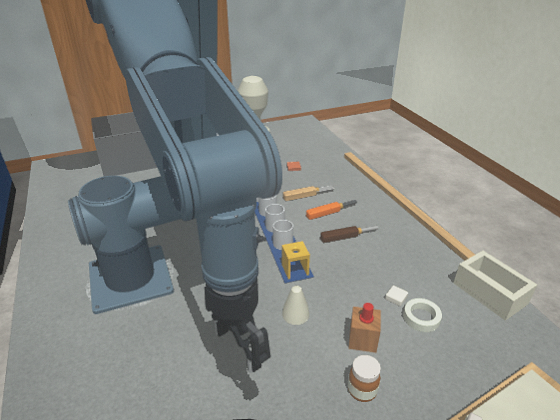

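Scene view: lookalikes for the rasp are the orange tool at (280,268), which is small, and the orange one at (400,190), which is larger and so the decoy. The gouge is the dark handle at (240,245), and the spatula the pale handle at (326,268), with the long wooden stick at (240,340) as a possible confusion. For the pin, the red thing in the brown stand is at (153,165); the red-capped spray bottle at (90,95) and the jar at (135,150) are not it. No green scraper is visible. The knob is at (413,262) and the lug at (240,187). I'll check the choice in a close crop.

```bash
python3 - <<'E'
from h import *
d=grab('scene'); im=d['img']
c=cv2.resize(im[135:325,110:470],None,fx=2.2,fy=2.2,interpolation=cv2.INTER_CUBIC); cv2.imwrite('pics/crop1.png',c)
s=grab('side')
names={'lug':(240,180),'cup0':(273,195),'cup3':(352,228),'rasp':(282,258),'decoy':(408,190),'gouge':(240,243),'spat':(328,263),'pin':(152,162),'knob':(414,262)}
for n,(u,v) in names.items():
    z=d['depth'][v,u]; q=_q=None
    from h import _und
    q=_und(d,np.array([[u,v]],float)); p=np.r_[q[0]*z,z]; print(n,(d['T'][:3,:3]@p+d['T'][:3,3]).round(3), onz(d,(u,v),.02)[0].round(3))
hsv=cv2.cvtColor(im,cv2.COLOR_BGR2HSV); g=cv2.inRange(hsv,(40,60,40),(85,255,255)); print('green px',cv2.connectedComponentsWithStats(g)[2][1:].tolist()[:8])
hsv=cv2.cvtColor(s['img'],cv2.COLOR_BGR2HSV); g=cv2.inRange(hsv,(40,60,40),(85,255,255)); print('green px',cv2.connectedComponentsWithStats(g)[2][1:].tolist()[:8])
E
```

```text
lug [ 0.408 -0.157  0.045] [ 0.387 -0.167  0.02 ]
cup0 [ 0.423 -0.037  0.038] [ 0.407 -0.043  0.02 ]
cup3 [0.445 0.23  0.024] [0.441 0.229 0.02 ]
rasp [0.628 0.074 0.026] [0.624 0.073 0.02 ]
decoy [0.239 0.354 0.038] [0.222 0.354 0.02 ]
gouge [ 0.621 -0.061  0.021] [ 0.62  -0.062  0.02 ]
spat [0.596 0.203 0.027] [0.591 0.202 0.02 ]
pin [ 0.498 -0.417  0.111] [ 0.423 -0.477  0.02 ]
knob [0.55  0.431 0.092] [0.495 0.434 0.02 ]
green px [[425, 263, 5, 3, 11]]
green px []
```

View pics/crop1.png

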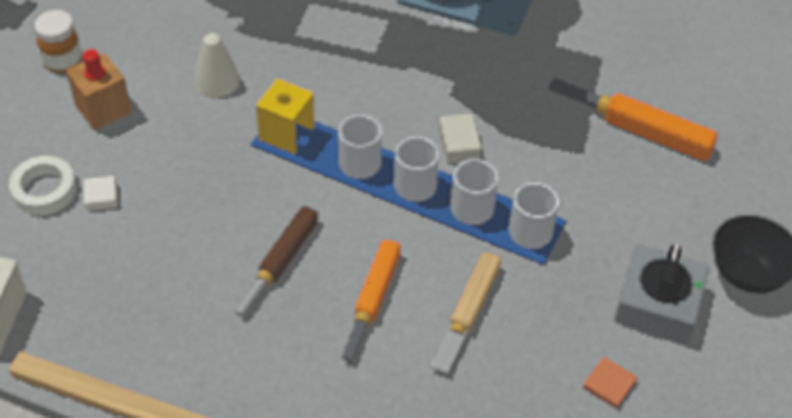

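Request:
{"fn": "servo_tool", "kwargs": {"motion": [{"tx": 4, "ty": -2.8, "tz": -1}, {"tx": 4, "ty": -2.8, "tz": -1}, {"tx": 4, "ty": -2.8, "tz": -1}, {"tx": 4, "ty": -2.8, "tz": -1}, {"tx": 4, "ty": -2.8, "tz": -1}, {"tx": 4, "ty": -2.8, "tz": -1}, {"tx": 4, "ty": -2.8, "tz": -1}, {"tx": 4, "ty": -2.8, "tz": -1}, {"tx": 4, "ty": -2.8, "tz": -1}, {"tx": 4, "ty": -2.8, "tz": -1}]}}

```text
validation failed for argument at $.mo...
```

Request:
{"fn": "servo_tool", "kwargs": {"motion": [{"tx": 4, "ty": -2.8}, {"tx": 4, "ty": -2.8}, {"tx": 4, "ty": -2.8}, {"tx": 4, "ty": -2.8}, {"tx": 4, "ty": -2.8}, {"twist": 8.5}, {"twist": 8.5}, {}, {}]}}

```text
validation failed for argument at $.mo...
```

```bash
python3 - <<'E'
from h import *
d=grab('wrist','w1.png'); print(tool().round(4))
E
```

```text
[[ 9.560e-01  2.934e-01 -1.000e-04  1.614e-01]
 [ 2.934e-01 -9.560e-01  7.000e-04 -5.256e-01]
 [ 1.000e-04 -7.000e-04 -1.000e+00  2.310e-01]
 [ 0.000e+00  0.000e+00  0.000e+00  1.000e+00]]
```

View pics/w1.png

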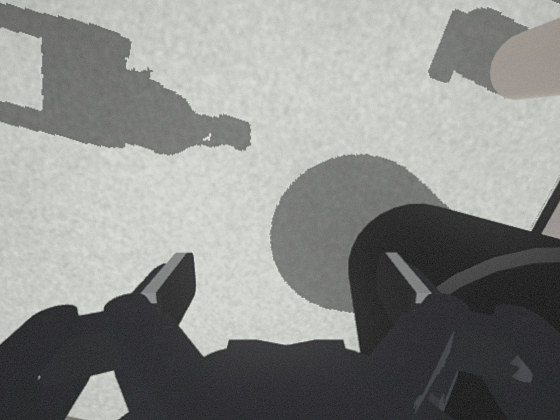

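The view is still from the start pose, with fingers at (170,280) and (410,280) and the black bucket at the lower right. Both calls were refused, so I'll give all four fields in every row.

Request:
{"fn": "servo_tool", "kwargs": {"motion": [{"tx": 4, "ty": -2.8, "tz": -1, "twist": 0}, {"tx": 4, "ty": -2.8, "tz": -1, "twist": 0}, {"tx": 4, "ty": -2.8, "tz": -1, "twist": 0}, {"tx": 4, "ty": -2.8, "tz": -1, "twist": 0}, {"tx": 4, "ty": -2.8, "tz": -1, "twist": 0}, {"tx": 4, "ty": -2.8, "tz": -1, "twist": 0}, {"tx": 4, "ty": -2.8, "tz": -1, "twist": 0}, {"tx": 4, "ty": -2.8, "tz": -1, "twist": 0}, {"tx": 4, "ty": -2.8, "tz": -1, "twist": 0}, {"tx": 4, "ty": -2.8, "tz": -1, "twist": 0}]}}

```text
time: 1.55
position: [0.4624, -0.1393, 0.3318]
ee_rot: [0.0, 0.989, 0.148, 0.0]
contact_force: [0.6, -0.2, 0.0]
finger_gap: 0.0853
gripper_force: 0.0
```

Request:
{"fn": "servo_tool", "kwargs": {"motion": [{"tx": 4, "ty": -2.8, "tz": 0, "twist": 0}, {"tx": 4, "ty": -2.8, "tz": 0, "twist": 0}, {"tx": 4, "ty": -2.8, "tz": 0, "twist": 0}, {"tx": 4, "ty": -2.8, "tz": 0, "twist": 0}, {"tx": 4, "ty": -2.8, "tz": 0, "twist": 0}, {"tx": 0, "ty": 0, "tz": 0, "twist": 8.5}, {"tx": 0, "ty": 0, "tz": 0, "twist": 8.5}, {"tx": 0, "ty": 0, "tz": 0, "twist": 0}]}}

```text
time: 2.55
position: [0.6118, 0.052, 0.331]
ee_rot: [-0.0, 1.0, 0.001, -0.0]
contact_force: [-0.3, -0.1, -0.1]
finger_gap: 0.0857
gripper_force: 0.0
```

```bash
python3 - <<'E'
from h import *
d=grab('wrist','w2.png'); print(tool().round(4))
np.savez('w2.npz',**{k:np.array(v) for k,v in d.items()})
E
```

```text
[[ 1.000e+00  4.200e-03 -3.000e-04  6.117e-01]
 [ 4.200e-03 -1.000e+00  0.000e+00  5.180e-02]
 [-3.000e-04 -0.000e+00 -1.000e+00  3.311e-01]
 [ 0.000e+00  0.000e+00  0.000e+00  1.000e+00]]
```

View pics/w2.png

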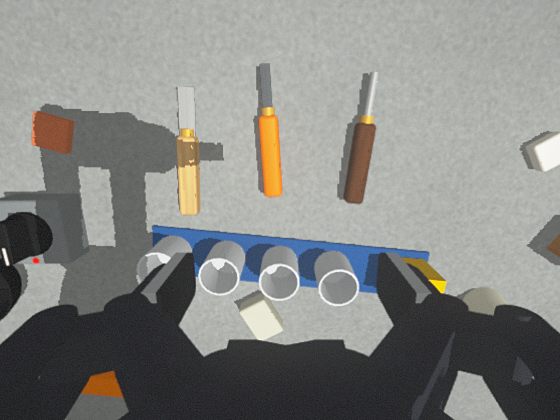

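Wrist view: spatula (handle 188,175, blade 186,107), rasp (270,155; 264,85), gouge (360,165; 371,97). The cup rims are at about (157,266), (219,275), (278,280) and (338,287), the lug at (425,272) and the knob at (20,240).

```bash
cat > meas.py <<'E'
from h import *
from scipy.optimize import least_squares
W=dict(np.load('w2.npz')); S=grab('scene'); D=grab('side')
def inbox(P,x0,x1,y0,y1,z0,z1): return (P[:,0]>x0)&(P[:,0]<x1)&(P[:,1]>y0)&(P[:,1]<y1)&(P[:,2]>z0)&(P[:,2]<z1)
for nm,d in (('wrist',W),('scene',S)):
    uv,P=pts(d); print(nm,'table z med',np.median(P[inbox(P,.5,.8,-.1,.3,-.02,.008)][:,2]).round(4))
    for t,c in (('spat',(.62,.195)),('rasp',(.62,.075)),('gouge',(.62,-.06))):
        m=inbox(P,.5,.8,c[1]-.055,c[1]+.055,.008,.06); Q=P[m]
        h=Q[Q[:,2]>.02]; 
        if len(h)<20: print(t,'few');continue
        mu=h.mean(0); v=np.linalg.svd(h[:,:2]-mu[:2],full_matrices=False)[2][0]; v*=np.sign(v[0])
        s=(Q[:,:2]-mu[:2])@v; sh=(h[:,:2]-mu[:2])@v; n=np.array([-v[1],v[0]]); w=(Q[:,:2]-mu[:2])@n
        b=(s>sh.max()+.02)
        print(t,'handle butt',(mu[:2]+v*np.percentile(sh,1)).round(4),'hend',(mu[:2]+v*np.percentile(sh,99)).round(4),'len',(np.ptp(sh)).round(3),'yaw',np.degrees(np.arctan2(v[1],v[0])).round(1),'ztop',np.percentile(h[:,2],80).round(4),'tip',(mu[:2]+v*s.max()).round(4),'bladez',np.median(Q[b][:,2]).round(4) if b.any() else None,'bladew',np.ptp(w[b]).round(4) if b.any() else None,'len',(s.max()-s.min()).round(3), 'blade off',w[b].mean().round(4) if b.any() else None)
    rim=P[inbox(P,.3,.55,-.13,.3,.068,.082)]
    for c in ((.43,-.035),(.43,.05),(.43,.14),(.44,.225)):
        q=rim[np.hypot(*(rim[:,:2]-c).T)<.045]
        if len(q)<15: print('cup few',len(q));continue
        f=least_squares(lambda p:np.hypot(q[:,0]-p[0],q[:,1]-p[1])-p[2],[*c,.0285],loss='soft_l1',f_scale=.001)
        print('cup',f.x.round(4),len(q),'z',np.median(q[:,2]).round(4))
E
python3 meas.py
```

```text
wrist table z med 0.0017
spat handle butt [0.5406 0.2009] hend [0.6677 0.193 ] len 0.172 yaw -3.5 ztop 0.0303 tip [0.7273 0.1893] bladez 0.0176 bladew 0.0238 len 0.23 blade off 0.0027
rasp handle butt [0.5717 0.0704] hend [0.7487 0.0809] len 0.188 yaw 3.4 ztop 0.0301 tip [0.7567 0.0814] bladez None bladew None len 0.253 blade off None
gouge handle butt [ 0.5614 -0.0505] hend [ 0.7407 -0.0705] len 0.188 yaw -6.3 ztop 0.0299 tip [ 0.7458 -0.0711] bladez None bladew None len 0.188 blade off None
cup [ 0.4448 -0.0259  0.0281] 396 z 0.0758
cup [0.4534 0.061  0.0281] 262 z 0.0758
cup [0.4623 0.1481 0.0281] 236 z 0.0753
cup [ 11.4078 -28.5141  30.7867] 39 z 0.0744
scene table z med -0.0014
spat handle butt [0.4968 0.2269] hend [0.6717 0.1886] len 0.224 yaw -12.4 ztop 0.0304 tip [0.7715 0.1666] bladez 0.0093 bladew 0.0 len 0.283 blade off 0.0309
rasp handle butt [0.5777 0.0718] hend [0.7289 0.0806] len 0.185 yaw 3.4 ztop 0.0284 tip [0.764  0.0827] bladez None bladew None len 0.261 blade off None
gouge handle butt [ 0.5671 -0.0519] hend [ 0.7395 -0.0683] len 0.189 yaw -5.4 ztop 0.0279 tip [ 0.7512 -0.0694] bladez None bladew None len 0.217 blade off None
cup [ 0.4473 -0.0269  0.0276] 58 z 0.0716
cup [0.4567 0.0608 0.0276] 48 z 0.0715
cup [-324.3725  -61.7036  330.6529] 39 z 0.0728
cup [-685.7963 -184.0915  710.5729] 40 z 0.072
```

Rasp first. The grip point on its blade is (0.711, 0.079), so it hangs handle-down and can pivot.

Request:
{"fn": "servo_tool", "kwargs": {"motion": [{"tx": 1, "ty": -0.28, "tz": 2.8, "twist": -3}, {"tx": 1, "ty": -0.28, "tz": 2.8, "twist": 0}, {"tx": 1, "ty": -0.27, "tz": 2.8, "twist": 0}, {"tx": 1, "ty": -0.27, "tz": 2.8, "twist": 0}, {"tx": 1, "ty": -0.27, "tz": 2.8, "twist": 0}, {"tx": 1, "ty": -0.27, "tz": 2.8, "twist": 0}, {"tx": 1, "ty": -0.27, "tz": 2.8, "twist": 0}, {"tx": 1, "ty": -0.27, "tz": 2.8, "twist": 0}, {"tx": 1, "ty": -0.27, "tz": 2.8, "twist": 0}, {"tx": 1, "ty": -0.27, "tz": 2.8, "twist": 0}], "fingers": 6, "force": 20}}

```text
time: 3.95
position: [0.7107, 0.0835, 0.0505]
ee_rot: [-0.0, 1.0, 0.027, 0.0]
contact_force: [0.7, -0.1, 0.3]
finger_gap: 0.0597
gripper_force: 0.0
```

```bash
cat > plan.py <<'E'
import sys
from h import *
# plan.py x y z yaw : shift in tool cm & twist deg
t=[float(a) for a in sys.argv[1:]]; T=tool()
d=T[:3,:3].T@(np.array(t[:3])-T[:3,3])*100
yaw=np.degrees(np.arctan2(T[1,0],T[0,0])); print('pos',T[:3,3].round(4),'yaw',yaw.round(2),'shift',d.round(2),'twist',round(yaw-t[3],2) if len(t)>3 else '')
E
python3 plan.py .711 .0786 .006 3.4
```

```text
pos [0.7107 0.0835 0.0505] yaw 3.15 shift [0.   0.49 4.45] twist -0.25
```

Request:
{"fn": "servo_tool", "kwargs": {"motion": [{"tx": 0, "ty": 0.5, "tz": 1.5, "twist": 0}, {"tx": 0, "ty": 0, "tz": 1.5, "twist": 0}, {"tx": 0, "ty": 0, "tz": 1.4, "twist": 0}, {"tx": 0, "ty": 0, "tz": 0, "twist": 0}]}}

```text
time: 4.45
position: [0.7096, 0.0787, 0.0063]
ee_rot: [-0.0, 1.0, 0.027, -0.001]
contact_force: [0.4, -0.5, 1.3]
finger_gap: 0.0599
gripper_force: 0.0
```

Request:
{"fn": "servo_tool", "kwargs": {"motion": [{"tx": 0, "ty": 0, "tz": 0, "twist": 0}, {"tx": 0, "ty": 0, "tz": 0, "twist": 0}, {"tx": 0, "ty": 0, "tz": 0, "twist": 0}, {"tx": 0, "ty": 0, "tz": 0, "twist": 0}, {"tx": 0, "ty": 0, "tz": 0, "twist": 0}, {"tx": 0, "ty": 0, "tz": 0, "twist": 0}], "fingers": 0, "force": 20}}

```text
time: 5.2
position: [0.7112, 0.0788, 0.0081]
ee_rot: [-0.0, 1.0, 0.027, 0.001]
contact_force: [-1.0, -0.3, 6.2]
finger_gap: 0.0136
gripper_force: 24.2
```

Request:
{"fn": "servo_tool", "kwargs": {"motion": [{"tx": 0, "ty": 0, "tz": -2.4, "twist": 0}, {"tx": 0, "ty": 0, "tz": -2.4, "twist": 0}, {"tx": 0, "ty": 0, "tz": -2.4, "twist": 0}, {"tx": 0, "ty": 0, "tz": -2.4, "twist": 0}, {"tx": 0, "ty": 0, "tz": -2.4, "twist": 0}, {"tx": 0, "ty": 0, "tz": -2.4, "twist": 0}, {"tx": 0, "ty": 0, "tz": -2.4, "twist": 0}, {"tx": 0, "ty": 0, "tz": -2.4, "twist": 0}, {"tx": 0, "ty": 0, "tz": -2.4, "twist": 0}, {"tx": 0, "ty": 0, "tz": 0, "twist": 0}]}}

```text
time: 6.45
position: [0.7115, 0.0787, 0.2249]
ee_rot: [0.0, 1.0, 0.027, 0.002]
contact_force: [0.8, -0.3, -1.4]
finger_gap: 0.0133
gripper_force: 23.4
```

```bash
python3 - <<'E'
from h import *
s=ctrl.get_state();print(s['position'],s['contact_force'],s['ft_torque'],s['finger_gap'])
d=grab('side'); e=grab('scene')
hh=[]
for n,x in (('side',d),('scene',e)):
    hsv=cv2.cvtColor(x['img'],cv2.COLOR_BGR2HSV); m=cv2.inRange(hsv,(5,190,120),(20,255,255))
    uv,P=pts(x,m); k=(P[:,2]>.04)&(P[:,0]>.5); P=P[k]
    if len(P): print(n,len(P),P.min(0).round(3),P.max(0).round(3),np.linalg.svd(P-P.mean(0),full_matrices=False)[2][0].round(3))
c=proj(d,tool()[:3,3])[0].astype(int); r=d['img'][max(0,c[1]-100):c[1]+130,max(0,c[0]-130):c[0]+130]
c=proj(e,tool()[:3,3])[0].astype(int); r2=e['img'][max(0,c[1]-100):c[1]+130,max(0,c[0]-130):c[0]+130]
cv2.imwrite('pics/hang.png',np.hstack([cv2.resize(r,(390,345)),cv2.resize(r2,(390,345))]))
E
```

```text
[0.71151489 0.07869739 0.22493074] [ 0.8439476  -0.29788305 -1.36535417] [-0.02299716 -0.12275399 -0.03188293] 0.01333971512480974
scene 42 [0.579 0.067 0.234] [0.692 0.087 0.246] [ 0.996 -0.091  0.006]
```

View pics/hang.png

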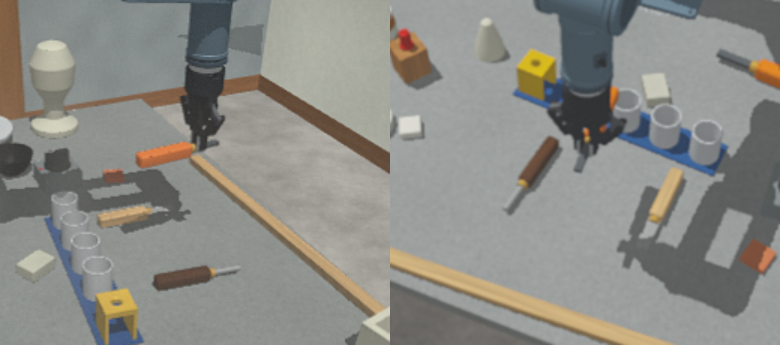

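The rasp is still held level, at (165,155) in the left half: the grip is stiff enough that it doesn't swing. I'll lower it and see how the grip force depends on the commanded opening.

Request:
{"fn": "servo_tool", "kwargs": {"motion": [{"tx": 0, "ty": 0, "tz": 3, "twist": 0}, {"tx": 0, "ty": 0, "tz": 3, "twist": 0}, {"tx": 0, "ty": 0, "tz": 3, "twist": 0}, {"tx": 0, "ty": 0, "tz": 3, "twist": 0}, {"tx": 0, "ty": 0, "tz": 3, "twist": 0}, {"tx": 0, "ty": 0, "tz": 0, "twist": 0}]}}

```text
time: 7.3
position: [0.707, 0.0789, 0.0681]
ee_rot: [-0.0, 1.0, 0.027, -0.005]
contact_force: [-0.5, 0.5, -1.4]
finger_gap: 0.0135
gripper_force: 23.4
```

Request:
{"fn": "servo_tool", "kwargs": {"motion": [{"tx": 0, "ty": 0, "tz": 0, "twist": 0}, {"tx": 0, "ty": 0, "tz": 0, "twist": 0}], "fingers": 1.25}}

```text
time: 7.55
position: [0.7116, 0.0787, 0.075]
ee_rot: [0.0, 1.0, 0.027, 0.001]
contact_force: [0.0, 0.2, -1.6]
finger_gap: 0.0134
gripper_force: 23.4
```

```bash
python3 - <<'E'
from h import *
s=ctrl.get_state();print(s['position'],s['ft_torque'],s['finger_gap'],s['gripper_force'])
E
```

```text
[0.71161537 0.07873442 0.07498982] [ 0.02165479 -0.08720795  0.03159292] 0.013365370723934322 23.43974143266678
```

Request:
{"fn": "servo_tool", "kwargs": {"motion": [{"tx": 0, "ty": 0, "tz": 0, "twist": 0}, {"tx": 0, "ty": 0, "tz": 0, "twist": 0}], "fingers": 1.32}}

```text
time: 7.8
position: [0.7109, 0.0788, 0.0741]
ee_rot: [0.0, 1.0, 0.027, 0.001]
contact_force: [0.1, -0.1, -0.8]
finger_gap: 0.0132
gripper_force: 21.2
```

```bash
python3 - <<'E'
from h import *
s=ctrl.get_state();print(s['position'],s['ft_torque'],s['finger_gap'],s['gripper_force'])
E
```

```text
[0.71093183 0.078753   0.07413585] [-0.01033949 -0.07717122 -0.02235465] 0.013160627872840312 21.183694303035736
```

Request:
{"fn": "servo_tool", "kwargs": {"motion": [{"tx": 0, "ty": 0, "tz": 0, "twist": 0}], "fingers": 1.35}}

```text
time: 7.92
position: [0.7107, 0.0788, 0.0737]
ee_rot: [0.0, 1.0, 0.027, 0.0]
contact_force: [0.3, -0.0, -1.4]
finger_gap: 0.0134
gripper_force: 13.2
```

```bash
python3 - <<'E'
from h import *
s=ctrl.get_state();print(s['position'],s['ft_torque'],s['finger_gap'],s['gripper_force'])
E
```

```text
[0.71068487 0.07878242 0.07365535] [-0.0260664  -0.06858365 -0.01036648] 0.013409589845555955 13.222987353801727
```

The grip force falls off gently with the commanded opening, so I can let it creep at about 6–8 N. I'll check the tilt as I lift.

Request:
{"fn": "servo_tool", "kwargs": {"motion": [{"tx": 0, "ty": 0, "tz": -1, "twist": 0}, {"tx": 0, "ty": 0, "tz": -2, "twist": 0}, {"tx": 0, "ty": 0, "tz": -2, "twist": 0}, {"tx": 0, "ty": 0, "tz": -2, "twist": 0}, {"tx": 0, "ty": 0, "tz": -1, "twist": 0}, {"tx": 0, "ty": 0, "tz": 0, "twist": 0}], "fingers": 1.37}}

```text
time: 8.68
position: [0.7113, 0.0787, 0.1551]
ee_rot: [0.0, 1.0, 0.027, 0.001]
contact_force: [-0.4, -0.0, -1.6]
finger_gap: 0.014
gripper_force: 8.2
```

```bash
cat > tilt.py <<'E'
import sys
from h import *
s=ctrl.get_state();print(s['position'].round(4),s['contact_force'].round(2),s['ft_torque'].round(3),round(s['finger_gap']*1e3,2),round(float(s['gripper_force']),1))
r={'rasp':[(5,190,100),(20,255,255)],'spat':[(10,60,120),(28,190,255)],'gouge':[(0,60,20),(18,255,110)]}[sys.argv[1]]
p=s['position']
for n in ('side','scene'):
    x=grab(n); m=cv2.inRange(cv2.cvtColor(x['img'],cv2.COLOR_BGR2HSV),*r)
    uv,P=pts(x,m); k=(np.linalg.norm(P-p,axis=1)<.2)&(P[:,2]>.03); 
    if len(sys.argv)>2: k&=P[:,2]>float(sys.argv[2])
    P=P[k]; uv=uv[k]
    if len(P)>15:
        v=np.linalg.svd(P-P.mean(0),full_matrices=False)[2][0]; v*=-np.sign(v[2]); print(n,len(P),P.min(0).round(3),P.max(0).round(3),'down axis',v.round(2),'lean deg',np.degrees(np.arccos(-v[2])).round(0),'uv',uv.mean(0).round())
E
python3 tilt.py rasp
```

```text
[0.7113 0.0787 0.1551] [-0.39 -0.04 -1.57] [-0.02  -0.056 -0.018] 14.02 8.2
```

```bash
python3 - <<'E'
from h import *
d=grab('side'); e=grab('scene'); o=[]
for x in (d,e):
    c=proj(x,tool()[:3,3])[0].astype(int); a=max(0,c[0]-65);b=max(0,c[1]-65); o.append(cv2.resize(x['img'][b:b+130,a:a+130],(390,390)))
    print(a,b,c)
cv2.imwrite('pics/hang2.png',np.hstack(o))
E
```

```text
281 103 [346 168]
207 189 [272 254]
```

View pics/hang2.png

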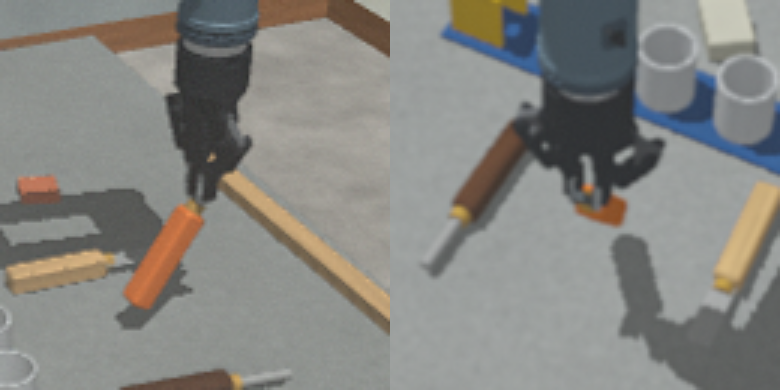

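The left half shows the rasp at about 60° handle-down, with the handle from (193,212) to (140,300). Controlled creep works, so I'll continue and lift.

Request:
{"fn": "servo_tool", "kwargs": {"motion": [{"tx": 0, "ty": 0, "tz": -2, "twist": 0}, {"tx": 0, "ty": 0, "tz": -2, "twist": 0}, {"tx": 0, "ty": 0, "tz": -2, "twist": 0}, {"tx": 0, "ty": 0, "tz": -2, "twist": 0}, {"tx": 0, "ty": 0, "tz": 0, "twist": 0}], "fingers": 1.38}}

```text
time: 9.5
position: [0.7113, 0.0787, 0.2345]
ee_rot: [0.0, 1.0, 0.027, 0.001]
contact_force: [1.1, 0.1, -1.5]
finger_gap: 0.0136
gripper_force: 5.6
```

```bash
sed -i "s/(5,190,100)/(3,130,100)/" tilt.py; python3 tilt.py rasp
```

```text
[0.7113 0.0787 0.2345] [ 1.1   0.09 -1.49] [ 0.016 -0.017 -0.02 ] 13.62 5.6
side 373 [0.643 0.054 0.112] [0.713 0.089 0.227] down axis [-0.45 -0.02 -0.89] lean deg 27.0 uv [339. 167.]
scene 133 [0.661 0.07  0.116] [0.72  0.098 0.242] down axis [-0.46  0.05 -0.88] lean deg 28.0 uv [277. 245.]
```

Request:
{"fn": "servo_tool", "kwargs": {"motion": [{"tx": -1.5, "ty": 0, "tz": 0, "twist": 0}, {"tx": -3, "ty": 0, "tz": 0, "twist": 0}, {"tx": -3, "ty": 0, "tz": 0, "twist": 0}, {"tx": -3, "ty": 0, "tz": 0, "twist": 0}, {"tx": -3, "ty": 0, "tz": 0, "twist": 0}, {"tx": -3, "ty": 0, "tz": 0, "twist": 0}, {"tx": -3, "ty": 0, "tz": 0, "twist": 0}, {"tx": -1.5, "ty": 0, "tz": 0, "twist": 0}, {"tx": 0, "ty": 0, "tz": 0, "twist": 0}]}}

```text
time: 10.72
position: [0.5003, 0.0676, 0.233]
ee_rot: [-0.0, 1.0, 0.027, -0.0]
contact_force: [0.9, -0.1, -1.1]
finger_gap: 0.0138
gripper_force: 5.9
```

```bash
python3 tilt.py rasp .04; python3 plan.py .4534 .061 .235
```

```text
[0.5003 0.0676 0.233 ] [ 0.86 -0.08 -1.07] [ 0.01  -0.009  0.022] 13.83 5.9
side 366 [0.445 0.047 0.109] [0.509 0.077 0.224] down axis [-0.36 -0.03 -0.93] lean deg 21.0 uv [281. 182.]
scene 168 [0.463 0.057 0.109] [0.515 0.082 0.225] down axis [-0.34 -0.   -0.94] lean deg 20.0 uv [299. 192.]
pos [0.5018 0.0675 0.2332] yaw 3.05 shift [-4.87  0.39 -0.18] twist
```

Request:
{"fn": "servo_tool", "kwargs": {"motion": [{"tx": 0, "ty": 0.3, "tz": 1, "twist": 0}, {"tx": 0.1, "ty": 0.3, "tz": 1, "twist": 0}, {"tx": 0.1, "ty": 0, "tz": 1, "twist": 0}, {"tx": 0, "ty": 0, "tz": 1, "twist": 0}, {"tx": -0.5, "ty": 0, "tz": 1, "twist": 0}, {"tx": -0.8, "ty": 0, "tz": 0.7, "twist": 0}, {"tx": -0.8, "ty": 0, "tz": 0.7, "twist": 0}, {"tx": -0.8, "ty": 0, "tz": 0.7, "twist": 0}, {"tx": -0.8, "ty": 0, "tz": 0.5, "twist": 0}, {"tx": 0, "ty": 0, "tz": 0, "twist": 0}]}}

```text
time: 12.08
position: [0.4653, 0.0597, 0.157]
ee_rot: [-0.0, 1.0, 0.027, -0.001]
contact_force: [-0.1, -0.6, -1.9]
finger_gap: 0.0137
gripper_force: 7.0
```

```bash
python3 tilt.py rasp .04; python3 plan.py .4534 .061 .142
```

```text
[0.4653 0.0597 0.157 ] [-0.08 -0.57 -1.93] [-0.043  0.021  0.002] 13.71 7.0
side 156 [0.445 0.041 0.07 ] [0.48  0.065 0.144] down axis [-0.08 -0.07 -0.99] lean deg 6.0 uv [278. 202.]
scene 149 [0.46  0.051 0.06 ] [0.486 0.073 0.147] down axis [-0.14  0.03 -0.99] lean deg 8.0 uv [298. 201.]
pos [0.4663 0.0596 0.1575] yaw 3.06 shift [-1.28 -0.21  1.55] twist
```

Request:
{"fn": "servo_tool", "kwargs": {"motion": [{"tx": -0.5, "ty": 0, "tz": 0.6, "twist": 0}, {"tx": -0.4, "ty": 0, "tz": 0.6, "twist": 0}, {"tx": 0, "ty": 0, "tz": 0, "twist": 0}]}}

```text
time: 12.55
position: [0.4575, 0.0592, 0.1456]
ee_rot: [0.0, 1.0, 0.027, 0.001]
contact_force: [-0.0, -0.2, 2.3]
finger_gap: 0.0139
gripper_force: 7.6
```

Request:
{"fn": "servo_tool", "kwargs": {"motion": [{"tx": 0, "ty": 0, "tz": 0, "twist": 0}, {"tx": 0, "ty": 0, "tz": 0, "twist": 0}, {"tx": 0, "ty": 0, "tz": 0, "twist": 0}, {"tx": 0, "ty": 0, "tz": -3, "twist": 0}, {"tx": 0, "ty": 0, "tz": -4, "twist": 0}, {"tx": 0, "ty": 0, "tz": -5, "twist": 0}, {"tx": 0, "ty": 0, "tz": -5, "twist": 0}, {"tx": 0, "ty": 0, "tz": 0, "twist": 0}], "fingers": 4}}

```text
time: 13.55
position: [0.4593, 0.059, 0.3194]
ee_rot: [0.001, 1.0, 0.027, 0.004]
contact_force: [0.8, -0.2, -0.9]
finger_gap: 0.0398
gripper_force: 0.0
```

```bash
python3 tilt.py rasp .04
python3 - <<'E'
from h import *
d=grab('side','side3.png')
E
python3 plan.py .700 -.0662 .06 -6
```

```text
[0.4593 0.059  0.3194] [ 0.79 -0.16 -0.93] [ 0.024 -0.008 -0.002] 39.84 0.0
side 35 [0.449 0.043 0.12 ] [0.474 0.066 0.136] down axis [ 0.92 -0.33 -0.2 ] lean deg 79.0 uv [277. 196.]
scene 47 [0.459 0.049 0.122] [0.481 0.074 0.143] down axis [ 0.39 -0.92 -0.01] lean deg 90.0 uv [298. 195.]
pos [0.4567 0.0592 0.3143] yaw 3.06 shift [23.66 13.83 25.39] twist 9.06
```

View pics/side3.png

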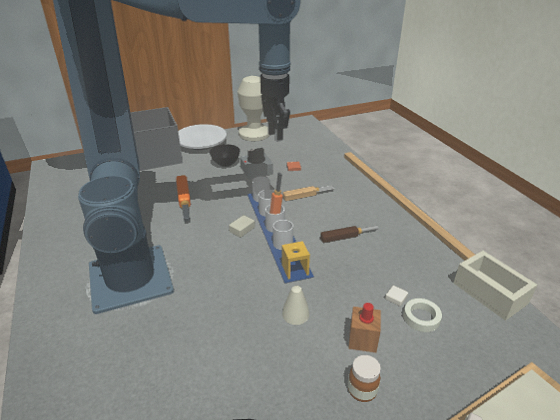

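The rasp stands in its cup at (276,205). Next is the gouge, re-measured on the way.

Request:
{"fn": "servo_tool", "kwargs": {"motion": [{"tx": 5, "ty": 2, "tz": 0, "twist": 9}, {"tx": 5, "ty": 2, "tz": 0, "twist": 0}, {"tx": 5, "ty": 3, "tz": 0, "twist": 0}, {"tx": 0, "ty": 0, "tz": 0, "twist": 0}, {"tx": 0, "ty": 0, "tz": 0, "twist": 0}], "fingers": 6}}

```text
time: 14.32
position: [0.6017, -0.018, 0.3131]
ee_rot: [-0.001, 0.999, -0.052, -0.002]
contact_force: [-0.7, 0.4, 0.4]
finger_gap: 0.06
gripper_force: 0.0
```

```bash
cat > look.py <<'E'
from h import *
import sys
W=grab('wrist'); np.savez('wl.npz',**{k:np.array(v) for k,v in W.items()})
uv,P=pts(W); P[:,2]-=np.median(P[np.abs(P[:,2])<.008][:,2])
m=((P[:,2]>.008)&(P[:,2]<.045)&(P[:,0]>.5)&(P[:,0]<.8)&(P[:,1]>-.25)&(P[:,1]<.3)).astype(np.uint8)
g=np.zeros(W['depth'].shape,np.uint8); g[uv[:,1].astype(int),uv[:,0].astype(int)]=m
g[230:]=0; X=np.zeros(g.shape+(3,)); X[uv[:,1].astype(int),uv[:,0].astype(int)]=P
n,L,st,_=cv2.connectedComponentsWithStats(g)
for i in range(1,n):
    if st[i,4]<400: continue
    Q=X[L==i]; mu=Q.mean(0); v=np.linalg.svd(Q[:,:2]-mu[:2],full_matrices=False)[2][0]; v*=np.sign(v[0])
    s=(Q[:,:2]-mu[:2])@v; lo,hi=np.percentile(s,.5),np.percentile(s,99.5)
    b=s>hi-.055; c=Q[b&(s<hi-.03)].mean(0)
    print(st[i],'col',W['img'][L==i].mean(0).round(),'butt',(mu[:2]+v*lo).round(4),'tip',(mu[:2]+v*hi).round(4),'len',(hi-lo).round(3),'yaw',np.degrees(np.arctan2(v[1],v[0])).round(1),'grip',c.round(4))
E
python3 look.py; python3 plan.py .700 -.0662 .06 -6
```

```text
[ 302   56   22  141 2249] col [ 91. 111. 138.] butt [ 0.5602 -0.0517] tip [ 0.7444 -0.0713] len 0.185 yaw -6.1 grip [ 0.7024 -0.0666  0.0182]
[ 113   94   44  133 2876] col [117. 150. 171.] butt [0.5415 0.1955] tip [0.7255 0.1925] len 0.184 yaw -0.9 grip [0.683  0.1944 0.0159]
pos [ 0.6015 -0.0176  0.3141] yaw -5.93 shift [10.37  3.84 25.38] twist 0.07
```

Request:
{"fn": "servo_tool", "kwargs": {"motion": [{"tx": 1.5, "ty": 0.6, "tz": 3, "twist": 0}, {"tx": 1.5, "ty": 0.6, "tz": 3, "twist": 0}, {"tx": 1.5, "ty": 0.6, "tz": 3, "twist": 0}, {"tx": 1.5, "ty": 0.6, "tz": 4, "twist": 0}, {"tx": 1.5, "ty": 0.6, "tz": 4, "twist": 0}, {"tx": 1.5, "ty": 0.6, "tz": 4, "twist": 0}, {"tx": 1.4, "ty": 0.3, "tz": 3, "twist": 0}, {"tx": 0, "ty": 0, "tz": 2, "twist": 0}, {"tx": 0, "ty": 0, "tz": 0, "twist": 0}]}}

```text
time: 15.5
position: [0.7, -0.0665, 0.054]
ee_rot: [-0.0, 0.999, -0.051, -0.002]
contact_force: [0.4, 0.6, -0.0]
finger_gap: 0.0599
gripper_force: 0.0
```

```bash
python3 plan.py .700 -.0665 .009 -6
```

```text
pos [ 0.7    -0.0665  0.054 ] yaw -5.89 shift [0.02 0.   4.5 ] twist 0.11
```

Request:
{"fn": "servo_tool", "kwargs": {"motion": [{"tx": 0, "ty": 0, "tz": 1.5, "twist": 0}, {"tx": 0, "ty": 0, "tz": 1.5, "twist": 0}, {"tx": 0, "ty": 0, "tz": 1.5, "twist": 0}, {"tx": 0, "ty": 0, "tz": 0, "twist": 0}]}}

```text
time: 16.0
position: [0.7005, -0.0674, 0.0082]
ee_rot: [-0.0, 0.999, -0.052, -0.002]
contact_force: [-0.5, -0.1, 0.2]
finger_gap: 0.0602
gripper_force: 0.0
```

Request:
{"fn": "servo_tool", "kwargs": {"motion": [{"tx": 0, "ty": 0, "tz": 0, "twist": 0}, {"tx": 0, "ty": 0, "tz": 0, "twist": 0}, {"tx": 0, "ty": 0, "tz": 0, "twist": 0}, {"tx": 0, "ty": 0, "tz": 0, "twist": 0}, {"tx": 0, "ty": 0, "tz": 0, "twist": 0}, {"tx": 0, "ty": 0, "tz": 0, "twist": 0}], "fingers": 0}}

```text
time: 16.75
position: [0.7025, -0.0678, 0.0109]
ee_rot: [0.0, 0.999, -0.052, 0.001]
contact_force: [0.3, -0.1, 3.8]
finger_gap: 0.0111
gripper_force: 21.8
```

Request:
{"fn": "servo_tool", "kwargs": {"motion": [{"tx": 0, "ty": 0, "tz": -1.5, "twist": 0}, {"tx": 0, "ty": 0, "tz": -2.5, "twist": 0}, {"tx": 0, "ty": 0, "tz": -2, "twist": 0}, {"tx": 0, "ty": 0, "tz": -1, "twist": 0}, {"tx": 0, "ty": 0, "tz": 0, "twist": 0}]}}

```text
time: 17.38
position: [0.7024, -0.0678, 0.0813]
ee_rot: [0.0, 0.999, -0.052, 0.001]
contact_force: [-0.0, 0.2, -1.8]
finger_gap: 0.0108
gripper_force: 21.4
```

```bash
python3 tilt.py gouge
```

```text
[ 0.7024 -0.0678  0.0813] [-0.03  0.18 -1.82] [-0.058 -0.066 -0.046] 10.8 21.4
side 390 [ 0.559 -0.083  0.073] [ 0.692 -0.046  0.255] down axis [-0.99  0.1  -0.05] lean deg 87.0 uv [341. 215.]
scene 189 [ 0.568 -0.07   0.077] [ 0.715 -0.029  0.196] down axis [-0.97  0.01 -0.26] lean deg 75.0 uv [244. 225.]
```

Request:
{"fn": "servo_tool", "kwargs": {"motion": [{"tx": 0, "ty": 0, "tz": 0, "twist": 0}, {"tx": 0, "ty": 0, "tz": 0, "twist": 0}], "fingers": 1.12}}

```text
time: 17.73
position: [0.7015, -0.0676, 0.0794]
ee_rot: [-0.0, 0.999, -0.052, -0.001]
contact_force: [0.3, -0.7, -1.1]
finger_gap: 0.0112
gripper_force: 12.2
```

Request:
{"fn": "servo_tool", "kwargs": {"motion": [{"tx": 0, "ty": 0, "tz": -1, "twist": 0}, {"tx": 0, "ty": 0, "tz": -2, "twist": 0}, {"tx": 0, "ty": 0, "tz": -2, "twist": 0}, {"tx": 0, "ty": 0, "tz": -2, "twist": 0}, {"tx": 0, "ty": 0, "tz": -2, "twist": 0}, {"tx": 0, "ty": 0, "tz": -2, "twist": 0}, {"tx": 0, "ty": 0, "tz": -2, "twist": 0}, {"tx": 0, "ty": 0, "tz": -2, "twist": 0}, {"tx": 0, "ty": 0, "tz": 0, "twist": 0}], "fingers": 1.135}}

```text
time: 18.85
position: [0.703, -0.068, 0.2331]
ee_rot: [0.0, 0.999, -0.052, 0.002]
contact_force: [-0.1, -0.5, -2.1]
finger_gap: 0.0114
gripper_force: 7.4
```

```bash
python3 tilt.py gouge
```

```text
[ 0.703  -0.068   0.2331] [-0.13 -0.49 -2.12] [-0.012 -0.065  0.03 ] 11.45 7.4
side 304 [ 0.663 -0.087  0.095] [ 0.72  -0.04   0.424] down axis [ 0.01 -0.07 -1.  ] lean deg 4.0 uv [370. 192.]
scene 230 [ 0.697 -0.078  0.093] [ 0.727 -0.053  0.207] down axis [-0.1   0.03 -1.  ] lean deg 6.0 uv [223. 238.]
```

```bash
python3 plan.py .455 -.026 .243
```

```text
pos [ 0.7018 -0.0677  0.2301] yaw -5.94 shift [-24.98  -1.59  -1.28] twist
```

Request:
{"fn": "servo_tool", "kwargs": {"motion": [{"tx": -1.5, "ty": 0, "tz": -0.6, "twist": 0}, {"tx": -3, "ty": -0.2, "tz": -0.5, "twist": 0}, {"tx": -3.5, "ty": -0.2, "tz": 0, "twist": 0}, {"tx": -3.5, "ty": -0.2, "tz": 0, "twist": 0}, {"tx": -3.5, "ty": -0.2, "tz": 0, "twist": 0}, {"tx": -3.5, "ty": -0.2, "tz": 0, "twist": 0}, {"tx": -3, "ty": -0.2, "tz": 0, "twist": 0}, {"tx": -2, "ty": -0.2, "tz": 0, "twist": 0}, {"tx": -1.5, "ty": -0.2, "tz": 0, "twist": 0}, {"tx": 0, "ty": 0, "tz": 0, "twist": 0}]}}

```text
time: 20.2
position: [0.4541, -0.0256, 0.241]
ee_rot: [-0.0, 0.999, -0.052, -0.0]
contact_force: [1.1, 0.6, -2.0]
finger_gap: 0.0113
gripper_force: 6.9
```

```bash
python3 tilt.py gouge .08; python3 plan.py .455 -.026 .145
```

```text
[ 0.4541 -0.0256  0.241 ] [ 1.11  0.58 -1.97] [ 0.006 -0.081  0.066] 11.31 6.9
side 235 [ 0.417 -0.073  0.102] [0.473 0.062 0.412] down axis [ 0.01  0.01 -1.  ] lean deg 1.0 uv [287. 199.]
scene 228 [ 0.455 -0.037  0.103] [0.483 0.068 0.221] down axis [-0.08  0.05 -1.  ] lean deg 6.0 uv [272. 178.]
pos [ 0.4555 -0.0261  0.2413] yaw -5.94 shift [-0.05 -0.01  9.63] twist
```

Request:
{"fn": "servo_tool", "kwargs": {"motion": [{"tx": 0, "ty": 0, "tz": 1.2, "twist": 0}, {"tx": 0, "ty": 0, "tz": 1.2, "twist": 0}, {"tx": 0, "ty": 0, "tz": 1.2, "twist": 0}, {"tx": 0, "ty": 0, "tz": 1.2, "twist": 0}, {"tx": 0, "ty": 0, "tz": 1.2, "twist": 0}, {"tx": 0, "ty": 0, "tz": 1.2, "twist": 0}, {"tx": -0.3, "ty": 0, "tz": 1, "twist": 0}, {"tx": -0.3, "ty": 0, "tz": 0.8, "twist": 0}, {"tx": 0, "ty": 0, "tz": 0, "twist": 0}]}}

```text
time: 21.42
position: [0.4485, -0.0252, 0.1509]
ee_rot: [-0.0, 0.999, -0.052, -0.0]
contact_force: [0.1, -0.0, -0.8]
finger_gap: 0.0115
gripper_force: 0.1
```

```bash
python3 tilt.py gouge .085
```

```text
[ 0.4485 -0.0252  0.1509] [ 0.11 -0.03 -0.84] [ 0.016  0.038 -0.053] 11.45 0.1
side 74 [ 0.439 -0.061  0.086] [0.47  0.053 0.281] down axis [ 0.05 -0.13 -0.99] lean deg 8.0 uv [287. 214.]
scene 98 [ 0.454 -0.037  0.085] [0.478 0.066 0.142] down axis [ 0.07 -0.86 -0.51] lean deg 59.0 uv [273. 191.]
```

Request:
{"fn": "servo_tool", "kwargs": {"motion": [{"tx": 0, "ty": 0, "tz": 0, "twist": 0}, {"tx": 0, "ty": 0, "tz": 0, "twist": 0}, {"tx": 0, "ty": 0, "tz": 0, "twist": 0}, {"tx": 0, "ty": 0, "tz": -3, "twist": 0}, {"tx": 0, "ty": 0, "tz": -4, "twist": 0}, {"tx": 0, "ty": 0, "tz": -5, "twist": 0}, {"tx": 0, "ty": 0, "tz": -5, "twist": 0}, {"tx": 0, "ty": 0, "tz": 0, "twist": 0}], "fingers": 4}}

```text
time: 22.52
position: [0.451, -0.0259, 0.3256]
ee_rot: [0.001, 0.999, -0.052, 0.004]
contact_force: [0.6, -0.5, -0.5]
finger_gap: 0.0401
gripper_force: 0.0
```

Request:
{"fn": "servo_tool", "kwargs": {"motion": [{"tx": 5, "ty": -4, "tz": 0, "twist": -4}, {"tx": 5, "ty": -4, "tz": 0, "twist": 0}, {"tx": 5, "ty": -4, "tz": 0, "twist": 0}, {"tx": 0, "ty": -4, "tz": 0, "twist": 0}, {"tx": 0, "ty": 0, "tz": 0, "twist": 0}, {"tx": 0, "ty": 0, "tz": 0, "twist": 0}], "fingers": 6}}

```text
time: 23.28
position: [0.6027, 0.1229, 0.3203]
ee_rot: [0.0, 1.0, -0.017, -0.001]
contact_force: [0.1, 0.2, -1.4]
finger_gap: 0.0599
gripper_force: 0.0
```

```bash
python3 look.py; python3 plan.py .683 .194 .05 -1
python3 - <<'E'
from h import *
a=grab('scene')['img'][130:300,210:400]; b=grab('side')['img'][150:320,200:390]
cv2.imwrite('pics/chk.png',np.hstack([cv2.resize(a,(380,340)),cv2.resize(b,(380,340))]))
E
```

```text
[ 222   80   23  134 2534] col [160. 209. 228.] butt [0.5417 0.1999] tip [0.7267 0.1928] len 0.185 yaw -2.2 grip [0.6846 0.1946 0.0158]
pos [0.6027 0.1224 0.3208] yaw -1.96 shift [ 7.8  -7.45 27.07] twist -0.96
```

View pics/chk.png

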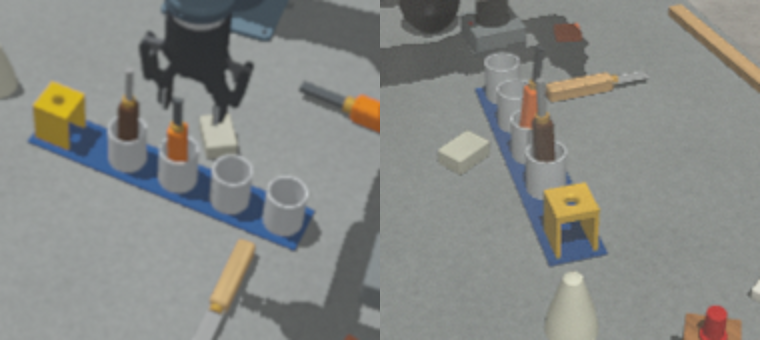

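Both tools stand, the gouge at (128,125) and the rasp at (178,145) in the left half. Now the spatula.

Request:
{"fn": "servo_tool", "kwargs": {"motion": [{"tx": 1, "ty": -0.9, "tz": 3, "twist": 0}, {"tx": 1, "ty": -0.9, "tz": 3, "twist": 0}, {"tx": 1, "ty": -0.9, "tz": 3, "twist": 0}, {"tx": 1, "ty": -0.9, "tz": 3, "twist": 0}, {"tx": 1, "ty": -0.9, "tz": 4, "twist": 0}, {"tx": 1, "ty": -0.9, "tz": 4, "twist": 0}, {"tx": 1, "ty": -0.9, "tz": 4, "twist": 0}, {"tx": 0.8, "ty": -1.2, "tz": 3, "twist": 0}, {"tx": 0, "ty": 0, "tz": 0, "twist": 0}]}}

```text
time: 24.55
position: [0.6819, 0.1946, 0.0483]
ee_rot: [0.0, 1.0, -0.017, -0.003]
contact_force: [-0.0, 0.3, 0.0]
finger_gap: 0.0599
gripper_force: 0.0
```

```bash
python3 plan.py .6835 .1945 .007 -2
```

```text
pos [0.6819 0.1946 0.0483] yaw -1.97 shift [0.19 0.01 4.13] twist 0.03
```

Request:
{"fn": "servo_tool", "kwargs": {"motion": [{"tx": 0, "ty": 0, "tz": 1.5, "twist": 0}, {"tx": 0, "ty": 0, "tz": 1.5, "twist": 0}, {"tx": 0, "ty": 0, "tz": 1.1, "twist": 0}, {"tx": 0, "ty": 0, "tz": 0, "twist": 0}]}}

```text
time: 25.05
position: [0.6827, 0.1952, 0.0091]
ee_rot: [0.0, 1.0, -0.017, -0.001]
contact_force: [-0.1, -0.2, 1.0]
finger_gap: 0.0601
gripper_force: 0.0
```

Request:
{"fn": "servo_tool", "kwargs": {"motion": [{"tx": 0, "ty": 0, "tz": 0, "twist": 0}, {"tx": 0, "ty": 0, "tz": 0, "twist": 0}, {"tx": 0, "ty": 0, "tz": 0, "twist": 0}, {"tx": 0, "ty": 0, "tz": 0, "twist": 0}, {"tx": 0, "ty": 0, "tz": 0, "twist": 0}, {"tx": 0, "ty": 0, "tz": 0, "twist": 0}], "fingers": 0}}

```text
time: 25.8
position: [0.6842, 0.1956, 0.0109]
ee_rot: [-0.0, 1.0, -0.017, 0.001]
contact_force: [-0.6, -0.1, 4.6]
finger_gap: 0.0227
gripper_force: 22.0
```

Request:
{"fn": "servo_tool", "kwargs": {"motion": [{"tx": 0, "ty": 0, "tz": -1.5, "twist": 0}, {"tx": 0, "ty": 0, "tz": -2.5, "twist": 0}, {"tx": 0, "ty": 0, "tz": -2, "twist": 0}, {"tx": 0, "ty": 0, "tz": -1, "twist": 0}, {"tx": 0, "ty": 0, "tz": 0, "twist": 0}]}}

```text
time: 26.42
position: [0.684, 0.1955, 0.0813]
ee_rot: [-0.0, 1.0, -0.017, 0.001]
contact_force: [0.1, 0.2, -1.2]
finger_gap: 0.0232
gripper_force: 21.5
```

```bash
python3 tilt.py spat
```

```text
[0.684  0.1955 0.0813] [ 0.1   0.2  -1.17] [-0.014 -0.094  0.014] 23.18 21.5
side 331 [0.541 0.177 0.069] [0.677 0.218 0.099] down axis [-1.    0.03 -0.01] lean deg 89.0 uv [301. 176.]
scene 53 [0.547 0.185 0.084] [0.705 0.235 0.276] down axis [-0.92  0.07 -0.37] lean deg 68.0 uv [326. 256.]
```

Request:
{"fn": "servo_tool", "kwargs": {"motion": [{"tx": 0, "ty": 0, "tz": 0, "twist": 0}, {"tx": 0, "ty": 0, "tz": 0, "twist": 0}], "fingers": 2.3}}

```text
time: 26.78
position: [0.6832, 0.1954, 0.0794]
ee_rot: [0.0, 1.0, -0.017, -0.001]
contact_force: [0.5, 0.1, -0.6]
finger_gap: 0.0234
gripper_force: 20.7
```

Request:
{"fn": "servo_tool", "kwargs": {"motion": [{"tx": 0, "ty": 0, "tz": -1, "twist": 0}, {"tx": 0, "ty": 0, "tz": -2, "twist": 0}, {"tx": 0, "ty": 0, "tz": -2, "twist": 0}, {"tx": 0, "ty": 0, "tz": -2, "twist": 0}, {"tx": 0, "ty": 0, "tz": -2, "twist": 0}, {"tx": 0, "ty": 0, "tz": -2, "twist": 0}, {"tx": 0, "ty": 0, "tz": -2, "twist": 0}, {"tx": 0, "ty": 0, "tz": -2, "twist": 0}, {"tx": 0, "ty": 0, "tz": 0, "twist": 0}], "fingers": 2.34}}

```text
time: 27.9
position: [0.6847, 0.1957, 0.2332]
ee_rot: [-0.0, 1.0, -0.017, 0.002]
contact_force: [0.0, 0.1, -1.8]
finger_gap: 0.0237
gripper_force: 12.3
```

```bash
python3 tilt.py spat
```

```text
[0.6847 0.1957 0.2332] [ 0.02  0.1  -1.84] [-0.017 -0.084 -0.058] 23.72 12.3
side 365 [0.543 0.177 0.21 ] [0.676 0.211 0.248] down axis [-0.99  0.03 -0.1 ] lean deg 84.0 uv [302. 137.]
scene 70 [0.546 0.184 0.222] [0.705 0.232 0.385] down axis [-0.93  0.07 -0.37] lean deg 68.0 uv [328. 226.]
```

Still level at 12 N, so I'll ease it further.

Request:
{"fn": "servo_tool", "kwargs": {"motion": [{"tx": 0, "ty": 0, "tz": 0, "twist": 0}, {"tx": 0, "ty": 0, "tz": 0, "twist": 0}, {"tx": 0, "ty": 0, "tz": 0, "twist": 0}], "fingers": 2.355}}

```text
time: 28.38
position: [0.6834, 0.1955, 0.2296]
ee_rot: [0.0, 1.0, -0.017, -0.001]
contact_force: [0.5, -0.4, -2.0]
finger_gap: 0.0235
gripper_force: 11.4
```

```bash
python3 tilt.py spat
```

```text
[0.6834 0.1955 0.2296] [ 0.49 -0.38 -2.03] [-0.007 -0.348  0.037] 23.5 11.4
side 262 [0.664 0.176 0.09 ] [0.702 0.2   0.205] down axis [-0.1  0.  -1. ] lean deg 6.0 uv [324. 157.]
scene 296 [0.692 0.181 0.089] [0.713 0.21  0.218] down axis [ 0.    0.01 -1.  ] lean deg 1.0 uv [316. 265.]
```

```bash
python3 plan.py .468 .149 .245
```

```text
pos [0.6837 0.1955 0.23  ] yaw -1.94 shift [-21.4    5.37  -1.5 ] twist
```

Request:
{"fn": "servo_tool", "kwargs": {"motion": [{"tx": -1, "ty": 0.3, "tz": -0.8, "twist": 0}, {"tx": -2, "ty": 0.6, "tz": -0.8, "twist": 0}, {"tx": -3, "ty": 0.7, "tz": 0, "twist": 0}, {"tx": -3, "ty": 0.7, "tz": 0, "twist": 0}, {"tx": -3, "ty": 0.7, "tz": 0, "twist": 0}, {"tx": -3, "ty": 0.7, "tz": 0, "twist": 0}, {"tx": -3, "ty": 0.7, "tz": 0, "twist": 0}, {"tx": -2, "ty": 0.6, "tz": 0, "twist": 0}, {"tx": -1.4, "ty": 0.4, "tz": 0, "twist": 0}, {"tx": 0, "ty": 0, "tz": 0, "twist": 0}]}}

```text
time: 29.72
position: [0.4673, 0.1487, 0.247]
ee_rot: [-0.0, 1.0, -0.017, 0.001]
contact_force: [0.7, -0.2, -0.2]
finger_gap: 0.0231
gripper_force: 12.2
```

```bash
python3 tilt.py spat .09; python3 plan.py .468 .149 .145
```

```text
[0.4673 0.1487 0.247 ] [ 0.72 -0.24 -0.24] [ 0.002 -0.017 -0.031] 23.14 12.2
side 401 [0.443 0.039 0.09 ] [0.49  0.154 0.232] down axis [-0.16 -0.74 -0.65] lean deg 49.0 uv [272. 179.]
scene 352 [ 0.446 -0.019  0.09 ] [0.498 0.162 0.235] down axis [-0.15 -0.71 -0.69] lean deg 47.0 uv [317. 197.]
pos [0.4685 0.1488 0.2468] yaw -1.95 shift [-0.07 -0.02 10.18] twist
```

```bash
sed -i "s/P=P\[k\]; uv/k\&=np.abs(P[:,1]-p[1])<.04; P=P[k]; uv/" tilt.py; python3 tilt.py spat .09
```

```text
[0.4685 0.1488 0.2468] [ 0.29  1.04 -0.91] [-0.037  0.045  0.036] 23.55 12.2
side 272 [0.462 0.128 0.106] [0.49  0.154 0.229] down axis [-0.02 -0.01 -1.  ] lean deg 1.0 uv [271. 171.]
scene 242 [0.475 0.134 0.106] [0.498 0.162 0.233] down axis [ 0.   -0.03 -1.  ] lean deg 2.0 uv [326. 197.]
```

Request:
{"fn": "servo_tool", "kwargs": {"motion": [{"tx": -0.8, "ty": 0, "tz": 1.2, "twist": 0}, {"tx": 0, "ty": 0, "tz": 1.2, "twist": 0}, {"tx": 0, "ty": 0, "tz": 1.2, "twist": 0}, {"tx": 0, "ty": 0, "tz": 1.2, "twist": 0}, {"tx": 0, "ty": 0, "tz": 1.2, "twist": 0}, {"tx": 0, "ty": 0, "tz": 1.2, "twist": 0}, {"tx": 0, "ty": 0, "tz": 1.2, "twist": 0}, {"tx": 0, "ty": 0, "tz": 0.8, "twist": 0}, {"tx": 0, "ty": 0, "tz": 0, "twist": 0}]}}

```text
time: 31.05
position: [0.4601, 0.149, 0.1542]
ee_rot: [-0.0, 1.0, -0.017, 0.0]
contact_force: [-0.6, -1.0, -1.9]
finger_gap: 0.0237
gripper_force: 12.5
```

```bash
python3 tilt.py spat .09
```

```text
[0.4601 0.149  0.1542] [-0.63 -0.98 -1.92] [-0.002  0.068  0.015] 23.71 12.5
side 91 [0.456 0.128 0.091] [0.482 0.152 0.138] down axis [-0.11 -0.12 -0.99] lean deg 9.0 uv [269. 186.]
scene 111 [0.467 0.135 0.091] [0.49  0.162 0.144] down axis [ 0.13 -0.03 -0.99] lean deg 7.0 uv [325. 209.]
```

Request:
{"fn": "servo_tool", "kwargs": {"motion": [{"tx": 0, "ty": 0, "tz": 0.5, "twist": 0}, {"tx": 0, "ty": 0, "tz": 0, "twist": 0}]}}

```text
time: 31.4
position: [0.4618, 0.1492, 0.1513]
ee_rot: [-0.0, 1.0, -0.017, 0.002]
contact_force: [-0.9, -0.2, 10.3]
finger_gap: 0.0236
gripper_force: 14.0
```

Request:
{"fn": "servo_tool", "kwargs": {"motion": [{"tx": 0, "ty": 0, "tz": 0, "twist": 0}, {"tx": 0, "ty": 0, "tz": 0, "twist": 0}, {"tx": 0, "ty": 0, "tz": 0, "twist": 0}, {"tx": 0, "ty": 0, "tz": -3, "twist": 0}, {"tx": 0, "ty": 0, "tz": -4, "twist": 0}, {"tx": 0, "ty": 0, "tz": -5, "twist": 0}, {"tx": 0, "ty": 0, "tz": -5, "twist": 0}, {"tx": 0, "ty": 0, "tz": 0, "twist": 0}], "fingers": 5}}

```text
time: 32.4
position: [0.4619, 0.1492, 0.3234]
ee_rot: [-0.0, 1.0, -0.017, 0.004]
contact_force: [-0.7, 0.6, -0.2]
finger_gap: 0.0499
gripper_force: 0.0
```

Request:
{"fn": "servo_tool", "kwargs": {"motion": [{"tx": 1, "ty": 5, "tz": 0, "twist": 0}, {"tx": 1, "ty": 5, "tz": 0, "twist": 0}, {"tx": 1, "ty": 5, "tz": 0, "twist": 0}, {"tx": 1, "ty": 5, "tz": 0, "twist": 0}, {"tx": 1, "ty": 5, "tz": 0, "twist": 0}, {"tx": 1, "ty": 5, "tz": 0, "twist": 0}, {"tx": 1, "ty": 5, "tz": 0, "twist": 0}, {"tx": 0, "ty": 5, "tz": 0, "twist": 0}, {"tx": 0, "ty": 0, "tz": 0, "twist": 0}, {"tx": 0, "ty": 0, "tz": 0, "twist": 0}]}}

```text
time: 33.65
position: [0.516, -0.2526, 0.318]
ee_rot: [-0.001, 1.0, -0.017, -0.001]
contact_force: [0.2, 0.9, -0.3]
finger_gap: 0.0497
gripper_force: 0.0
```

```bash
python3 - <<'E'
from h import *
d=grab('wrist','w5.png'); print(tool()[:3,3].round(4)); np.savez('w5.npz',**{k:np.array(v) for k,v in d.items()})
a=grab('scene')['img'][130:300,210:400]; b=grab('side')['img'][150:320,200:390]
cv2.imwrite('pics/chk5.png',np.vstack([np.hstack([cv2.resize(a,(280,250)),cv2.resize(b,(280,250))]),cv2.resize(d['img'],(448,336))[:, :448] if 0 else np.hstack([cv2.resize(d['img'],(448,336)),np.zeros((336,112,3),np.uint8)])]))
E
```

```text
[ 0.5162 -0.2521  0.3185]
```

View pics/chk5.png

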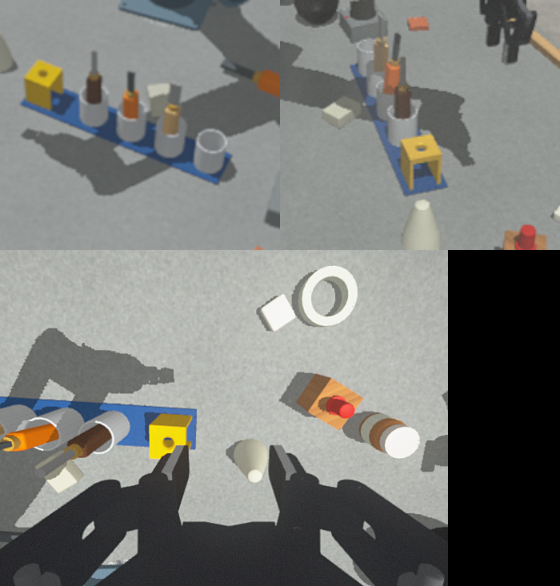

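All three tools stand in cups. The wrist view (lower part) shows the pin grip at (342,408), the eye at (168,443) and the cone at (250,460). I'll measure the pin and the eye from two views.

```bash
cat > pin.py <<'E'
from h import *
def circ(Q,r):
    from scipy.optimize import least_squares
    f=least_squares(lambda p:np.hypot(Q[:,0]-p[0],Q[:,1]-p[1])-p[2],[*Q[:,:2].mean(0),r],loss='soft_l1',f_scale=.001); return f.x
def eye(d,n):
    hsv=cv2.cvtColor(d['img'],cv2.COLOR_BGR2HSV); y=cv2.inRange(hsv,(18,120,60),(34,255,255))
    uv,P=pts(d,y); k=(P[:,2]>.07)&(P[:,2]<.09)&(np.hypot(P[:,0]-.433,P[:,1]+.146)<.06); 
    if k.sum()<30: print(n,'no lug'); return
    m=np.zeros(y.shape,np.uint8); u=uv[k].astype(int); m[u[:,1],u[:,0]]=255
    m=cv2.morphologyEx(m,cv2.MORPH_CLOSE,np.ones((2,2)))
    cs,h=cv2.findContours(m,cv2.RETR_CCOMP,cv2.CHAIN_APPROX_NONE); z=np.median(P[k][:,2])
    o=max((c for c,hh in zip(cs,h[0]) if hh[3]<0),key=cv2.contourArea); M=cv2.moments(o); rc=cv2.minAreaRect(onz(d,o[:,0],.08)[:,:2].astype(np.float32)*1000)
    print(n,'lug z',z.round(4),'plate centre(rect, z=.08)',np.round(rc[0],1),np.round(rc[1],1),round(rc[2],1))
    for c,hh in zip(cs,h[0]):
        if hh[3]>=0 and cv2.contourArea(c)>8:
            e=cv2.fitEllipse(c); print('  eye px',np.round(e[0],1),np.round(e[1],1),'->',onz(d,e[0],.08)[0].round(4)); return e[0]
def pintop(d,n,near=(.48,-.42)):
    hsv=cv2.cvtColor(d['img'],cv2.COLOR_BGR2HSV); r=cv2.inRange(hsv,(0,170,60),(6,255,255))|cv2.inRange(hsv,(172,170,60),(180,255,255))
    uv,P=pts(d,r); k=(np.hypot(P[:,0]-near[0],P[:,1]-near[1])<.06)&(P[:,2]>.05); uv=uv[k];P=P[k]
    t=P[:,2]>np.percentile(P[:,2],97)-.006; c=uv[t].mean(0)
    print(n,'red n',k.sum(),'ztop',np.percentile(P[:,2],97).round(4),'top px',c.round(1),'->',onz(d,c,.116)[0].round(4),'mean',P[t].mean(0).round(4)); return c
if __name__=='__main__':
    W=dict(np.load('w5.npz')); S=grab('scene'); D=grab('side')
    for d,n in ((W,'wrist'),(S,'scene'),(D,'side')):
        d['e']=eye(d,n); d['p']=pintop(d,n)
    for k in 'ep':
        for a,b in ((W,S),(W,D),(S,D)):
            if a[k] is not None and b[k] is not None: print(k,'tri',[np.round(q,4) for q in tri(a,a[k],b,b[k])])
E
python3 pin.py; python3 plan.py .48 -.42 .2
```

```text
wrist lug z 0.0818 plate centre(rect, z=.08) [ 431.2 -148.4] [62.  64.4] 83.4
  eye px [211.2 240.1] [11.1 14.2] -> [ 0.4324 -0.1499  0.08  ]
wrist red n 467 ztop 0.1186 top px [432.8 201.1] -> [ 0.4866 -0.4249  0.116 ] mean [ 0.4869 -0.4243  0.1172]
scene lug z 0.0779 plate centre(rect, z=.08) [ 444.3 -138.8] [63.7 67.1] 84.3
  eye px [240.1 181.5] [4.4 6.6] -> [ 0.4439 -0.1385  0.08  ]
scene red n 49 ztop 0.1194 top px [150.6 160. ] -> [ 0.496  -0.4215  0.116 ] mean [ 0.4963 -0.4213  0.1164]
side lug z 0.0789 plate centre(rect, z=.08) [ 433.9 -157. ] [69.9 60.2] 82.8
  eye px [296.  252.2] [4.3 6.2] -> [ 0.4325 -0.1577  0.08  ]
side red n 5 ztop 0.1171 top px [370.8 305.8] -> [ 0.4957 -0.4269  0.116 ] mean [ 0.4959 -0.4266  0.1157]
e tri [array([ 0.4269, -0.1458,  0.0619]), np.float64(0.0031)]
e tri [array([ 0.4331, -0.151 ,  0.0765]), np.float64(0.0053)]
e tri [array([ 0.4367, -0.1441,  0.0691]), np.float64(0.004)]
p tri [array([ 0.4819, -0.4331,  0.099 ]), np.float64(0.0001)]
p tri [array([ 0.4907, -0.4263,  0.1183]), np.float64(0.0086)]
p tri [array([ 0.4958, -0.424 ,  0.114 ]), np.float64(0.0035)]
pos [ 0.5165 -0.2519  0.3196] yaw -1.84 shift [-3.11 16.92 11.96] twist
```

Request:
{"fn": "servo_tool", "kwargs": {"motion": [{"tx": 0.5, "ty": 3, "tz": -0.5, "twist": 0}, {"tx": 0.5, "ty": 3, "tz": 0.7, "twist": 0}, {"tx": 0.5, "ty": 3, "tz": 0.8, "twist": 0}, {"tx": 0, "ty": 3, "tz": 1, "twist": 0}, {"tx": 0, "ty": 3, "tz": 1, "twist": 0}, {"tx": 0, "ty": 2, "tz": 1, "twist": 0}, {"tx": 0, "ty": 0, "tz": 1, "twist": 0}, {"tx": 0, "ty": 0, "tz": 0, "twist": 0}, {"tx": 0, "ty": 0, "tz": 0, "twist": 0}]}}

```text
time: 35.02
position: [0.526, -0.4226, 0.27]
ee_rot: [0.0, 1.0, -0.016, 0.0]
contact_force: [-0.8, -0.5, 0.3]
finger_gap: 0.0497
gripper_force: 0.0
```

```bash
python3 - <<'E'
from h import *
from pin import pintop
d=grab('wrist','w6.png'); print(tool()[:3,3].round(4)); np.savez('w6.npz',**{k:np.array(v) for k,v in d.items()})
d0=dict(np.load('w5.npz')); c0=pintop(d0,'w5'); c=pintop(d,'w6'); print(tri(d0,c0,d,c))
E
```

```text
[ 0.5261 -0.4227  0.2703]
w5 red n 467 ztop 0.1186 top px [432.8 201.1] -> [ 0.4866 -0.4249  0.116 ] mean [ 0.4869 -0.4243  0.1172]
w6 red n 635 ztop 0.1187 top px [288.6 226.9] -> [ 0.4875 -0.4255  0.116 ] mean [ 0.488  -0.4255  0.1174]
(array([ 0.4865323 , -0.42557191,  0.11440024]), np.float64(0.0007389654863565451))
```

Request:
{"fn": "servo_tool", "kwargs": {"motion": [{"tx": -1.9, "ty": 0.2, "tz": 2, "twist": 0}, {"tx": -2, "ty": 0.2, "tz": 3, "twist": 0}, {"tx": 0, "ty": 0, "tz": 4, "twist": 0}, {"tx": 0, "ty": 0, "tz": 3, "twist": 0}, {"tx": 0, "ty": 0, "tz": 2.5, "twist": 0}, {"tx": 0, "ty": 0, "tz": 2, "twist": 0}, {"tx": 0, "ty": 0, "tz": 1.8, "twist": 0}, {"tx": 0, "ty": 0, "tz": 0, "twist": 0}, {"tx": 0, "ty": 0, "tz": 0, "twist": 0}]}}

```text
time: 36.2
position: [0.487, -0.4266, 0.0873]
ee_rot: [0.001, 1.0, -0.017, 0.0]
contact_force: [0.3, -0.9, -0.7]
finger_gap: 0.0498
gripper_force: 0.0
```

```bash
python3 plan.py .487 -.4255 .087
```

```text
pos [ 0.487  -0.4266  0.0873] yaw -1.92 shift [-0.   -0.11  0.03] twist
```

Request:
{"fn": "servo_tool", "kwargs": {"motion": [{"tx": 0, "ty": -0.1, "tz": 0, "twist": 0}, {"tx": 0, "ty": 0, "tz": 0, "twist": 0}, {"tx": 0, "ty": 0, "tz": 0, "twist": 0}, {"tx": 0, "ty": 0, "tz": 0, "twist": 0}, {"tx": 0, "ty": 0, "tz": 0, "twist": 0}], "fingers": 0, "force": 50}}

```text
time: 36.83
position: [0.487, -0.4256, 0.0875]
ee_rot: [0.001, 1.0, -0.017, 0.001]
contact_force: [-1.2, 0.2, 5.7]
finger_gap: 0.0224
gripper_force: 49.5
```

Request:
{"fn": "servo_tool", "kwargs": {"motion": [{"tx": 0, "ty": 0, "tz": -1, "twist": 0}, {"tx": 0, "ty": 0, "tz": -2, "twist": 0}, {"tx": 0, "ty": 0, "tz": -3, "twist": 0}, {"tx": 0, "ty": 0, "tz": -3, "twist": 0}, {"tx": 0, "ty": 0, "tz": -3, "twist": 0}, {"tx": 0, "ty": 0, "tz": -2, "twist": 0}, {"tx": 0, "ty": 0, "tz": 0, "twist": 0}]}}

```text
time: 37.7
position: [0.487, -0.4259, 0.2284]
ee_rot: [0.001, 1.0, -0.017, 0.001]
contact_force: [0.9, -0.9, -0.3]
finger_gap: 0.0228
gripper_force: 49.0
```

```bash
python3 - <<'E'
from h import *
s=ctrl.get_state(); print(s['position'],s['finger_gap'],s['gripper_force'],s['contact_force'])
p=s['position']
o=[]
for n in('side','scene'):
    d=grab(n); uv,P=pts(d); k=(np.hypot(P[:,0]-p[0],P[:,1]-p[1])<.025)&(P[:,2]>.09)&(P[:,2]<p[2]+.01)
    Q=P[k]; print(n,len(Q),Q.min(0).round(3),Q.max(0).round(3))
    c=proj(d,p)[0].astype(int); o.append(cv2.resize(d['img'][c[1]-50:c[1]+60,c[0]-55:c[0]+55],(390,390),interpolation=cv2.INTER_CUBIC))
cv2.imwrite('pics/pin7.png',np.hstack(o))
E
python3 plan.py .4327 -.148 .21 -6
```

```text
[ 0.48704194 -0.42594993  0.22837706] 0.022795125741596582 49.00466744089499 [ 0.85542184 -0.88801688 -0.2629513 ]
side 231 [ 0.473 -0.45   0.153] [ 0.5   -0.411  0.238]
scene 123 [ 0.482 -0.449  0.153] [ 0.507 -0.402  0.238]
pos [ 0.4862 -0.4249  0.2256] yaw -1.94 shift [ -6.28 -27.49   1.58] twist 4.06
```

View pics/pin7.png

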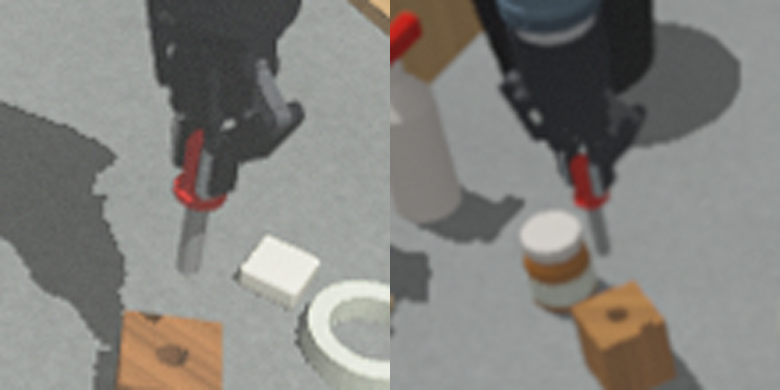

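The pin is held upright: shank tip at (190,270), collar at (200,190). Next is a close look at the eye from almost straight above, from two places.

Request:
{"fn": "servo_tool", "kwargs": {"motion": [{"tx": -1, "ty": -2, "tz": 0, "twist": 4}, {"tx": -1, "ty": -3, "tz": 0, "twist": 0}, {"tx": -1, "ty": -3, "tz": 0, "twist": 0}, {"tx": -1, "ty": -3, "tz": 0, "twist": 0}, {"tx": -1, "ty": -3, "tz": 0, "twist": 0}, {"tx": -1, "ty": -3, "tz": 0, "twist": 0}, {"tx": -1, "ty": -3, "tz": 0, "twist": 0}, {"tx": -1, "ty": -2, "tz": 0, "twist": 0}, {"tx": 0, "ty": 0, "tz": 0, "twist": 0}, {"tx": 0, "ty": 0, "tz": 0, "twist": 0}]}}

```text
time: 39.05
position: [0.4285, -0.1994, 0.2262]
ee_rot: [0.0, 0.999, -0.052, 0.0]
contact_force: [-0.8, -0.1, -0.6]
finger_gap: 0.0226
gripper_force: 49.1
```

```bash
cat > eye.py <<'E'
from h import *
from pin import eye
import sys
d=grab('wrist',sys.argv[1]+'.png'); print(tool()[:3,3].round(4)); np.savez(sys.argv[1]+'.npz',**{k:np.array(v) for k,v in d.items()})
d['e']=eye(d,'now')
for f in sys.argv[2:]:
    a=dict(np.load(f+'.npz')); a['e']=eye(a,f); print(tri(a,a['e'],d,d['e']))
E
python3 eye.py e1; python3 plan.py .3827 -.148 .225 -6
```

```text
[ 0.4285 -0.1996  0.2262]
now lug z 0.0817 plate centre(rect, z=.08) [ 431.5 -148. ] [61.2 60.5] 84.1
  eye px [233. 194.] [17.2 19.8] -> [ 0.4322 -0.1491  0.08  ]
pos [ 0.4285 -0.1996  0.2262] yaw -5.97 shift [-5.1  -4.66  0.12] twist 0.03
```

Request:
{"fn": "servo_tool", "kwargs": {"motion": [{"tx": -1.5, "ty": -1.5, "tz": 0, "twist": 0}, {"tx": -2, "ty": -2, "tz": 0, "twist": 0}, {"tx": -1.6, "ty": -1.1, "tz": 0, "twist": 0}, {"tx": 0, "ty": 0, "tz": 0, "twist": 0}, {"tx": 0, "ty": 0, "tz": 0, "twist": 0}]}}

```text
time: 39.72
position: [0.383, -0.1486, 0.2266]
ee_rot: [0.0, 0.999, -0.052, 0.001]
contact_force: [0.4, -0.0, -0.7]
finger_gap: 0.0223
gripper_force: 49.2
```

```bash
python3 eye.py e2 e1; python3 - <<'E'
import cv2,numpy as np
a=cv2.imread('pics/e1.png');b=cv2.imread('pics/e2.png')
cv2.imwrite('pics/eyes.png',np.hstack([cv2.resize(a[120:360,130:400],(400,355)),cv2.resize(b[60:300,150:420],(400,355))]))
E
```

```text
[ 0.383  -0.1486  0.2265]
now lug z 0.0817 plate centre(rect, z=.08) [ 430.8 -147.8] [60.3 59.9] 84.6
  eye px [278.6 142.6] [20.8 21.2] -> [ 0.4313 -0.1484  0.08  ]
e1 lug z 0.0817 plate centre(rect, z=.08) [ 431.5 -148. ] [61.2 60.5] 84.1
  eye px [233. 194.] [17.2 19.8] -> [ 0.4322 -0.1491  0.08  ]
(array([ 0.43107432, -0.1481535 ,  0.07514319]), np.float64(0.0002070386312200885))
```

View pics/eyes.png

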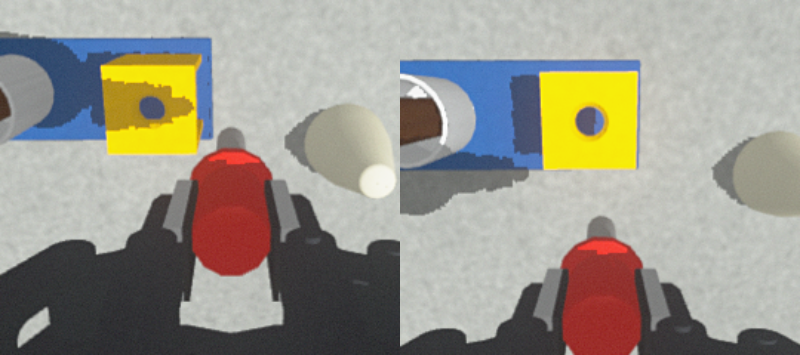

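```bash
python3 plan.py .431 -.148 .165
```

```text
pos [ 0.383  -0.1486  0.2265] yaw -5.97 shift [ 4.77 -0.56  6.16] twist
```

Request:
{"fn": "servo_tool", "kwargs": {"motion": [{"tx": 1.5, "ty": -0.6, "tz": 0, "twist": 0}, {"tx": 2, "ty": 0, "tz": 0, "twist": 0}, {"tx": 1.3, "ty": 0, "tz": 1, "twist": 0}, {"tx": 0, "ty": 0, "tz": 2, "twist": 0}, {"tx": 0, "ty": 0, "tz": 2, "twist": 0}, {"tx": 0, "ty": 0, "tz": 1.2, "twist": 0}, {"tx": 0, "ty": 0, "tz": 0, "twist": 0}, {"tx": 0, "ty": 0, "tz": 0, "twist": 0}]}}

```text
time: 40.78
position: [0.4311, -0.1469, 0.1648]
ee_rot: [0.0, 0.999, -0.052, 0.0]
contact_force: [0.2, 0.6, -2.0]
finger_gap: 0.0226
gripper_force: 49.1
```

Request:
{"fn": "servo_tool", "kwargs": {"motion": [{"tx": 0, "ty": 0, "tz": 0.5, "twist": 0}, {"tx": 0, "ty": 0, "tz": 0.5, "twist": 0}, {"tx": 0, "ty": 0, "tz": 0.4, "twist": 0}, {"tx": 0, "ty": 0, "tz": 0.3, "twist": 0}, {"tx": 0, "ty": 0, "tz": 0, "twist": 0}, {"tx": 0, "ty": 0, "tz": 0, "twist": 0}]}}

```text
time: 41.52
position: [0.4308, -0.1467, 0.1474]
ee_rot: [0.0, 0.999, -0.052, 0.0]
contact_force: [-0.6, 0.3, -0.4]
finger_gap: 0.0224
gripper_force: 49.1
```

```bash
python3 plan.py .431 -.148 .0925; python3 -c "
from h import *
s=ctrl.get_state();print(s['contact_force'],s['ft_torque'])"
```

```text
pos [ 0.4308 -0.1467  0.1474] yaw -5.94 shift [0.04 0.12 5.49] twist 
[-0.55548477  0.29017187 -0.35411663] [ 0.03794516  0.01743301 -0.03619651]
```

Foot z is about 0.070, already inside the eye with no contact. I'll continue down.

Request:
{"fn": "servo_tool", "kwargs": {"motion": [{"tx": 0, "ty": 0.1, "tz": 0.7, "twist": 0}, {"tx": 0, "ty": 0, "tz": 0.8, "twist": 0}, {"tx": 0, "ty": 0, "tz": 0.8, "twist": 0}, {"tx": 0, "ty": 0, "tz": 0.8, "twist": 0}, {"tx": 0, "ty": 0, "tz": 0.8, "twist": 0}, {"tx": 0, "ty": 0, "tz": 0.8, "twist": 0}, {"tx": 0, "ty": 0, "tz": 0.4, "twist": 0}, {"tx": 0, "ty": 0, "tz": 0.2, "twist": 0}, {"tx": 0, "ty": 0, "tz": 0, "twist": 0}]}}

```text
time: 42.65
position: [0.4306, -0.1477, 0.0943]
ee_rot: [0.0, 0.999, -0.052, 0.0]
contact_force: [0.3, 0.1, -0.3]
finger_gap: 0.0226
gripper_force: 49.1
```

Request:
{"fn": "servo_tool", "kwargs": {"motion": [{"tx": 0, "ty": 0, "tz": 0.2, "twist": 0}, {"tx": 0, "ty": 0, "tz": 0, "twist": 0}]}}

```text
time: 42.9
position: [0.4308, -0.1478, 0.0925]
ee_rot: [0.0, 0.999, -0.052, 0.0]
contact_force: [0.4, -0.2, -0.6]
finger_gap: 0.0223
gripper_force: 49.2
```

Request:
{"fn": "servo_tool", "kwargs": {"motion": [{"tx": 0, "ty": 0, "tz": 0, "twist": 0}, {"tx": 0, "ty": 0, "tz": 0, "twist": 0}, {"tx": 0, "ty": 0, "tz": 0, "twist": 0}, {"tx": 0, "ty": 0, "tz": -2, "twist": 0}, {"tx": 0, "ty": 0, "tz": -4, "twist": 0}, {"tx": 0, "ty": 0, "tz": -5, "twist": 0}, {"tx": 0, "ty": 0, "tz": -5, "twist": 0}, {"tx": 0, "ty": 0, "tz": -5, "twist": 0}, {"tx": 0, "ty": 0, "tz": -3, "twist": 0}, {"tx": 0, "ty": 0, "tz": 0, "twist": 0}], "fingers": 4.5}}

```text
time: 44.15
position: [0.4315, -0.1483, 0.3348]
ee_rot: [0.001, 0.999, -0.052, 0.002]
contact_force: [-0.2, 0.8, 0.4]
finger_gap: 0.0452
gripper_force: 0.0
```

```bash
python3 - <<'E'
from h import *
from pin import pintop
for n in ('wrist','scene','side'):
    d=grab(n); pintop(d,n,(.431,-.148))
E
python3 plan.py .5 .40 .335
```

```text
wrist red n 402 ztop 0.124 top px [284.8 180.9] -> [ 0.4306 -0.1489  0.116 ] mean [ 0.4317 -0.149   0.1224]
scene red n 33 ztop 0.1232 top px [237.7 170.8] -> [ 0.4358 -0.1487  0.116 ] mean [ 0.4392 -0.147   0.1198]
side red n 4 ztop 0.1205 top px [296.  237.3] -> [ 0.4393 -0.1405  0.116 ] mean [ 0.4374 -0.1445  0.1196]
pos [ 0.43   -0.1473  0.331 ] yaw -5.94 shift [  1.3  -55.16  -0.34] twist
```

The pin is home, its top reading about 0.121 above the table. On to the knob.

Request:
{"fn": "servo_tool", "kwargs": {"motion": [{"tx": 0.8, "ty": -3, "tz": 0, "twist": 0}, {"tx": 0.9, "ty": -5, "tz": 0, "twist": 0}, {"tx": 1, "ty": -6, "tz": 0, "twist": 0}, {"tx": 1, "ty": -6, "tz": 0, "twist": 0}, {"tx": 1, "ty": -6, "tz": 0, "twist": 0}, {"tx": 1, "ty": -6, "tz": 0, "twist": 0}, {"tx": 1, "ty": -6, "tz": 0, "twist": 0}, {"tx": 1, "ty": -6, "tz": 0, "twist": 0}, {"tx": 0, "ty": -6, "tz": 0, "twist": 0}, {"tx": 0, "ty": -5, "tz": 0, "twist": 0}]}}

```text
time: 45.55
position: [0.5635, 0.3935, 0.3295]
ee_rot: [0.001, 0.999, -0.051, -0.002]
contact_force: [1.4, -0.7, -0.1]
finger_gap: 0.0451
gripper_force: 0.0
```

Request:
{"fn": "servo_tool", "kwargs": {"motion": [{"tx": 0, "ty": 0, "tz": 0, "twist": 0}, {"tx": 0, "ty": 0, "tz": 0, "twist": 0}]}}

```text
time: 45.8
position: [0.5636, 0.391, 0.3303]
ee_rot: [0.001, 0.999, -0.052, -0.001]
contact_force: [-0.0, -0.6, 0.2]
finger_gap: 0.045
gripper_force: 0.0
```

```bash
python3 - <<'E'
from h import *
d=grab('wrist','k1.png'); print(tool()[:3,3].round(4)); np.savez('k1.npz',**{k:np.array(v) for k,v in d.items()})
uv,P=pts(d); k=(P[:,2]>.085)&(P[:,2]<.105)&(np.hypot(P[:,0]-.54,P[:,1]-.43)<.08); Q=P[k]
print(len(Q),Q.mean(0).round(4)); rc=cv2.minAreaRect(Q[:,:2].astype(np.float32)*1000); print(rc, np.percentile(Q[:,2],50))
v=np.linalg.svd(Q[:,:2]-Q[:,:2].mean(0),full_matrices=False)[2][0]; print('bar yaw',np.degrees(np.arctan2(v[1],v[0])))
k=(P[:,2]>.045)&(P[:,2]<.056)&(np.hypot(P[:,0]-.54,P[:,1]-.43)<.09); print('housing',cv2.minAreaRect(P[k][:,:2].astype(np.float32)*1000))
E
```

```text
[0.5638 0.3904 0.3311]
557 [0.5205 0.4272 0.0942]
((519.1636962890625, 427.6187744140625), (59.55590057373047, 16.041587829589844), 0.39808163046836853) 0.0945721613796714
bar yaw -179.7435628255414
housing ((518.8204345703125, 427.9394226074219), (99.96328735351562, 100.20357513427734), 0.4480209946632385)
```

View pics/k1.png

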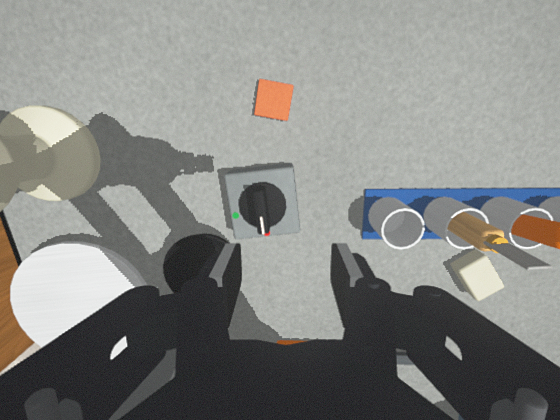

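The bar is at (262,208) with its white pointer towards the red dot at (267,234). The green dot at (236,215) is clockwise of it. I'll check the wrist joint range before the turn.

```bash
python3 plan.py .519 .4277 .13 0; python3 -c "
from h import *
print(np.degrees(ctrl.get_state()['qpos']).round(1))"
```

```text
pos [0.5638 0.3904 0.3311] yaw -5.97 shift [-4.81 -3.28 20.11] twist -5.97
[ 25.4  27.6  55.7  -0.   96.9 121.4]
```

Request:
{"fn": "servo_tool", "kwargs": {"motion": [{"tx": -1.6, "ty": -1.1, "tz": 2, "twist": 0}, {"tx": -1.6, "ty": -1.1, "tz": 3, "twist": 0}, {"tx": -1.6, "ty": -1.1, "tz": 3, "twist": 0}, {"tx": 0, "ty": 0, "tz": 4, "twist": -6}, {"tx": 0, "ty": 0, "tz": 4, "twist": 0}, {"tx": 0, "ty": 0, "tz": 4, "twist": 0}, {"tx": 0, "ty": 0, "tz": 0, "twist": 0}, {"tx": 0, "ty": 0, "tz": 0, "twist": 0}]}}

```text
time: 46.85
position: [0.5209, 0.4288, 0.1343]
ee_rot: [-0.001, 1.0, -0.0, 0.001]
contact_force: [0.6, 0.2, 0.5]
finger_gap: 0.0446
gripper_force: 0.0
```

```bash
python3 plan.py .519 .4277 .062 0; python3 -c "
from h import *
print(np.degrees(ctrl.get_state()['qpos']).round(1))"
```

```text
pos [0.5209 0.4288 0.1343] yaw -0.01 shift [-0.21  0.11  7.23] twist -0.01
[ 30.   31.4  76.7  -0.   71.8 120. ]
```

Request:
{"fn": "servo_tool", "kwargs": {"motion": [{"tx": -0.2, "ty": 0.1, "tz": 2, "twist": 0}, {"tx": 0, "ty": 0, "tz": 2, "twist": 0}, {"tx": 0, "ty": 0, "tz": 2, "twist": 0}, {"tx": 0, "ty": 0, "tz": 1.2, "twist": 0}, {"tx": 0, "ty": 0, "tz": 0, "twist": 0}]}}

```text
time: 47.48
position: [0.518, 0.4282, 0.0609]
ee_rot: [-0.0, 1.0, 0.0, 0.0]
contact_force: [-0.1, -0.1, -0.2]
finger_gap: 0.045
gripper_force: 0.0
```

Request:
{"fn": "servo_tool", "kwargs": {"motion": [{"tx": 0, "ty": 0, "tz": 0, "twist": 0}, {"tx": 0, "ty": 0, "tz": 0, "twist": 0}, {"tx": 0, "ty": 0, "tz": 0, "twist": 0}, {"tx": 0, "ty": 0, "tz": 0, "twist": 0}, {"tx": 0, "ty": 0, "tz": 0, "twist": 0}], "fingers": 0, "force": 60}}

```text
time: 48.1
position: [0.5185, 0.4285, 0.0618]
ee_rot: [-0.0, 1.0, 0.001, 0.001]
contact_force: [-0.5, -1.1, 5.6]
finger_gap: 0.0148
gripper_force: 59.4
```

Request:
{"fn": "servo_tool", "kwargs": {"motion": [{"tx": 0, "ty": 0, "tz": 0, "twist": 5}, {"tx": 0, "ty": 0, "tz": 0, "twist": 6}, {"tx": 0, "ty": 0, "tz": 0, "twist": 6}, {"tx": 0, "ty": 0, "tz": 0, "twist": 6}, {"tx": 0, "ty": 0, "tz": 0, "twist": 6}, {"tx": 0, "ty": 0, "tz": 0, "twist": 6}, {"tx": 0, "ty": 0, "tz": 0, "twist": 6}, {"tx": 0, "ty": 0, "tz": 0, "twist": 6}, {"tx": 0, "ty": 0, "tz": 0, "twist": 5}, {"tx": 0, "ty": 0, "tz": 0, "twist": 0}]}}

```text
time: 49.35
position: [0.5192, 0.4301, 0.0619]
ee_rot: [-0.003, 0.899, -0.438, 0.001]
contact_force: [2.4, 4.1, 2.1]
finger_gap: 0.0153
gripper_force: 59.1
```

```bash
python3 plan.py .519 .4277 .062 0; python3 -c "
from h import *
s=ctrl.get_state();print(np.degrees(s['qpos']).round(1),s['ft_torque'])"
```

```text
pos [0.5192 0.4301 0.0619] yaw -51.99 shift [ 0.17  0.16 -0.02] twist -51.99
[3.010e+01 3.520e+01 8.110e+01 1.000e-01 6.340e+01 1.721e+02] [ 0.43590668 -0.16252594 -0.09705164]
```

The turn reached 52° (0.91 rad), past the detent. I'll open wide and lift so it can snap on.

Request:
{"fn": "servo_tool", "kwargs": {"motion": [{"tx": 0, "ty": 0, "tz": 0, "twist": 0}, {"tx": 0, "ty": 0, "tz": 0, "twist": 0}, {"tx": 0, "ty": 0, "tz": 0, "twist": 0}, {"tx": 0, "ty": 0, "tz": -2, "twist": 0}, {"tx": 0, "ty": 0, "tz": -4, "twist": 0}, {"tx": 0, "ty": 0, "tz": -5, "twist": 0}, {"tx": 0, "ty": 0, "tz": -5, "twist": -5}, {"tx": 0, "ty": 0, "tz": -5, "twist": -5}, {"tx": 0, "ty": 0, "tz": -3, "twist": -5}, {"tx": 0, "ty": 0, "tz": 0, "twist": 0}], "fingers": 6}}

```text
time: 50.6
position: [0.5186, 0.4287, 0.3037]
ee_rot: [-0.002, 0.948, -0.317, 0.002]
contact_force: [-0.3, 0.5, 0.0]
finger_gap: 0.06
gripper_force: 0.0
```

```bash
python3 - <<'E'
from h import *
from pin import pintop
for n in ('wrist','scene'):
    d=grab(n); uv,P=pts(d); k=(P[:,2]>.085)&(P[:,2]<.105)&(np.hypot(P[:,0]-.519,P[:,1]-.4277)<.045); Q=P[k]; print(len(Q))
    if len(Q)>20:
        v=np.linalg.svd(Q[:,:2]-Q[:,:2].mean(0),full_matrices=False)[2][0]; print(n,'bar yaw',np.degrees(np.arctan2(v[1],v[0])),Q.mean(0))
    im=d['img']
    if n=='scene': pintop(d,n,(.431,-.148)); a=cv2.resize(im[130:310,210:450],(480,360))
cv2.imwrite('pics/fin.png',a)
E
```

```text
687
wrist bar yaw 105.87822414135532 [0.51969706 0.42695247 0.09427768]
114
scene bar yaw 106.84038658155484 [0.52509017 0.42750306 0.09009021]
scene red n 34 ztop 0.1222 top px [238.1 170.1] -> [ 0.4327 -0.1488  0.116 ] mean [ 0.4366 -0.1469  0.1204]
```

View pics/fin.png

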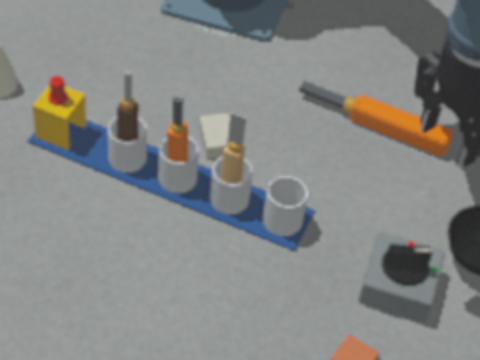

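The bar is at −74° (1.29 rad), which is locked. The tools stand at (127,120), (178,145) and (232,170), and the pin is home at (58,95). I'm handing in.

```bash
python3 -c "
from station import ctrl
print(ctrl.finish_job())"
```

```text
the job is handed in; nothing more can be done
None
```

The job is handed in: gouge, rasp and spatula (the scraper was absent) stand handle-down in cups, the pin is home in the lug's eye, and the knob reads 1.29 rad, locked; the judge returned no verdict.

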